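# Pack laser-marked parts in layers with separators

## Robot

A 7-joint arm with a two-finger parallel gripper is mounted at the origin on the work surface. World frame = base frame: x ahead of the robot, y to its left, z up, the work surface at z = 0. Lengths are in m, angles in rad, forces in N, time in s.
With the tool pointing down it reaches from about 0.425 to 0.875 m from the base axis. Payload 8.4 kg.
Tool frame: the origin (TCP) lies midway between the tips of the shut fingers; the grasp point (between the pads) lies 19 mm behind it (r.hold_point_z is the distance from the TCP to the grasp point, in m); z points along the fingers, y is the line along which they close (so a half turn about z gives the same grasp; the last joint's range is limited). The gripper opens to 87 mm and grips with 3 to 60 N. Pads are 19 mm wide; open, the fingers measure 117 mm over their backs; the gripper's body (75 mm by 190 mm) begins 51 mm behind the grasp point.
Start: joints at [-1.422, 0.333, 0.04, 1.465, -0.013, 1.343, -0.059], TCP at [0.159, 0.63, 0.223] pointing down, gripper open.
Joint ranges: [-2.58, 2.58], [-0.38, 2.09], [-1.3, 1.39], [0.25, 2.4], [-1.5, 4.64], [0.08, 2.09], [-2.65, 2.65]. Speed limits (rad/s): [2.22, 2.22, 2.79, 2.79, 3.14, 3.14, 3.14].

## Interface

Orientations are given as [roll, pitch, yaw] about the fixed x, y, z axes, in that order (R = Rz(yaw) Ry(pitch) Rx(roll)).
In Python, from bench import r gives the robot as it stands.
- The arm moves only by the shell command python3 -m jog 'ROWS' [FORCE]. ROWS is JSON, a list of rows, each a list of 7 numbers: the turn, a rotation vector about the tool's x, y, z in degrees, then the shift along the tool's x, y, z in cm, then the opening, from -1 (shut) to 1 (fully open), so that 0 is half open. In form: [[ax, ay, az, x, y, z, claw], ...]. A call has exactly 8 rows; each row shifts and turns the commanded pose from where the row before left it, along the tool's axes as they then stand; what a row does not reach is not made up. A row lasts 1/8 s, in which the tool goes at most 62.5 mm and 10.7 degrees, less where a joint would pass 70% of its speed; a pose out of reach is approached as far as the arm can. A call with a gripper value outside its range is refused whole. The fingers move at their own pace and stop on an object; FORCE is the grip in N (left out, the last holds). Time passes only in rows, so rows that do not move let the fingers close, or fill a call up. It gives the time, the measured TCP pose, the force, the opening and the grip force at its end, in the units of the state.
- r.sense(): the state, without advancing time (a new reading comes with each control period).
- r.snapshot(name): name is "side" or "top" or "wrist"; returns the picture (480x640x3 uint8, red, green, blue); there is no depth.
- r.camera_model(name): a dict with "fovy" (degrees; the focal length in pixels is half the picture's height over the tangent of half this angle, whatever the lens; pixels are square), "cx", "cy" (the principal point, pixels), "R" (3x3) and "t" (3): a world point X has camera coordinates R X + t. Camera axes: x right, y down, z forward; pixel columns grow to the right and rows downward; lengths in m; the calibration is good to about 2 mm. A picture is of the moment at which its call begins: read the wrist's pose just before it. camera_model takes no time and is no camera call; for the wrist camera it gives the pose at the moment of the call.
- r.close_job(): hands the job in; it is judged then, once.
The state is a dict: "time_s": time; "joint_positions": joint angles; "dq": joint speeds; "joint_efforts": joint torques, N m; "tcp_pos": TCP position; "orientation": TCP orientation; "ft_force": force on the tool from outside, world axes, zero at the start; "torque": the same for the moment, N m; "gripper_width": finger opening in m; "finger_force": force on a finger pad.
Only numpy, scipy, OpenCV 4.12 (cv2) and the standard library are available. Lean on these libraries where they do the work, as an engineer would, in place of code of your own. Each camera call takes 0.05 s, during which the arm holds its last target. There are 200 camera calls.

## Task

Pack the marked parts into the grey and blue cradle in layers: first drop every red cylinder upright into a pocket of its own, then lay a green separator flat on top of the pockets, a black engraved plate on it, the other separator on that plate, and the other plate on top. Plates keep their engraved face up, and everything lies lengthwise and squarely between the cradle's blue ends. Leave the mug and the carton where they are.

Things in the scene. Friction and masses are not known exactly. Their poses are not given: they have to be found in the camera images.
- cradle: Packing cradle, fixed: 224 mm long (its x), 86 mm wide (y); origin at the centre of its underside, z up. Four pockets in a row along x. Grey long side walls (outer faces at y = +-29 mm) are only 42 mm high, so fingers closing along y pass over them. Three grey dividers (4 mm thick at x = -54, 0, 54 mm, 58 mm wide) are 68 mm high and carry the first separator.
- rim (a point): Centre of the tops of the cradle's dividers, 68 mm up; axes as the cradle's. The underside of the first separator lies here. The layers above lie between blue end walls (inner faces at x = +-106 mm), 104 mm high, with corner flanges (inner faces at y = +-39 mm, |x| above 92 mm) of the same height; between the flanges the sides above 68 mm are open for fingers.
- pocket0 (a point): Centre of the floor of pocket 1 of 4, 6 mm above the table, at x = -81 mm, y = 0 of the cradle; the pocket is 50 by 50 mm inside.
- pocket1 (a point): Centre of the floor of pocket 2 of 4, 6 mm above the table, at x = -27 mm, y = 0 of the cradle; the pocket is 50 by 50 mm inside.
- pocket2 (a point): Centre of the floor of pocket 3 of 4, 6 mm above the table, at x = 27 mm, y = 0 of the cradle; the pocket is 50 by 50 mm inside.
- pocket3 (a point): Centre of the floor of pocket 4 of 4, 6 mm above the table, at x = 81 mm, y = 0 of the cradle; the pocket is 50 by 50 mm inside.
- bed: The laser's perforated aluminium marking bed, fixed: 200 mm (x) by 460 mm (y), 30 mm high; origin at the centre of its underside. The plates start on it.
- rack: Fixed dark steel rack on which the separators start: two battens along its y axis, 270 mm long, 20 mm wide, 30 mm high, centred at x = +-55 mm; open between them. Origin at the centre of its underside.
- mug_c (a point): White open cup, 76 mm across, 85 mm high, loose, a bystander; the point is at its centre, 42 mm up.
- carton_c (a point): White and orange lens carton, 90 x 90 x 110 mm, loose, a bystander; the point is at its centre.
- sep0_c (a point): Green separator sheet, rigid, 200 mm (its x) by 62 mm (y), 5 mm thick, 60 g, loose; the point is its centre, half-way up. It starts flat on the rack. The two separators are alike.
- plate0_c (a point): Black engraved nameplate, 200 mm (its x) by 60 mm (y), 10 mm thick, about 260 g, loose; the point is its centre, half-way up; z points out of the engraved face (silver lines), which starts upwards. It starts flat on the bed. The two plates are alike.
- sep1_c (a point): Green separator sheet, rigid, 200 mm (its x) by 62 mm (y), 5 mm thick, 60 g, loose; the point is its centre, half-way up. It starts flat on the rack. The two separators are alike.
- plate1_c (a point): Black engraved nameplate, 200 mm (its x) by 60 mm (y), 10 mm thick, about 260 g, loose; the point is its centre, half-way up; z points out of the engraved face (silver lines), which starts upwards. It starts flat on the bed. The two plates are alike.
- body0_c (a point): Red cylinder with a silver marked band, 38 mm in diameter, 60 mm high, 130 g, loose, starts standing upright on the table (absent in some runs); the point is its centre, half-way up, z along its axis.
- body1_c (a point): Red cylinder with a silver marked band, 38 mm in diameter, 60 mm high, 130 g, loose, starts standing upright on the table (absent in some runs); the point is its centre, half-way up, z along its axis.
- body2_c (a point): Red cylinder with a silver marked band, 38 mm in diameter, 60 mm high, 130 g, loose, starts standing upright on the table (absent in some runs); the point is its centre, half-way up, z along its axis.
- body3_c (a point): Red cylinder with a silver marked band, 38 mm in diameter, 60 mm high, 130 g, loose, starts standing upright on the table (absent in some runs); the point is its centre, half-way up, z along its axis.
There are look-alikes about, which are no part of the job. What is shaped like the part that bears body3_c but yellow is not meant.

How it is judged:
On the way, in this order (a step that is already met when the one before it is completed fails the run):
1. every red cylinder present stands in a pocket (x of body0_c in the frame of cradle between -0.1 and 0.1 m and y of body0_c in the frame of cradle between -0.012 and 0.012 m and z of body0_c in the frame of cradle between 0.031 and 0.041 m and angle between the z axis of each of body0_c, body1_c, body2_c, body3_c and the z axis of cradle, either way round below 0.2 rad and x of body1_c in the frame of cradle between -0.1 and 0.1 m and y of body1_c in the frame of cradle between -0.012 and 0.012 m and z of body1_c in the frame of cradle between 0.031 and 0.041 m and x of body2_c in the frame of cradle between -0.1 and 0.1 m and y of body2_c in the frame of cradle between -0.012 and 0.012 m and z of body2_c in the frame of cradle between 0.031 and 0.041 m and x of body3_c in the frame of cradle between -0.1 and 0.1 m and y of body3_c in the frame of cradle between -0.012 and 0.012 m and z of body3_c in the frame of cradle between 0.031 and 0.041 m), for 0.2 s.
2. a separator lies flat on the pockets (((x of sep0_c in the frame of cradle between -0.015 and 0.015 m and y of sep0_c in the frame of cradle between -0.015 and 0.015 m and z of sep0_c in the frame of cradle between 0.0665 and 0.0745 m and angle between sep0_c's own z axis and vertical below 0.06 rad and angle between the x axis of sep0_c and the x axis of cradle, either way round below 0.2 rad) or (x of sep1_c in the frame of cradle between -0.015 and 0.015 m and y of sep1_c in the frame of cradle between -0.015 and 0.015 m and z of sep1_c in the frame of cradle between 0.0665 and 0.0745 m and angle between sep1_c's own z axis and vertical below 0.06 rad and angle between the x axis of sep1_c and the x axis of cradle, either way round below 0.2 rad))), for 0.2 s.
3. a plate lies on that separator, engraved face up (((x of sep0_c in the frame of cradle between -0.015 and 0.015 m and y of sep0_c in the frame of cradle between -0.015 and 0.015 m and z of sep0_c in the frame of cradle between 0.0665 and 0.0745 m and angle between sep0_c's own z axis and vertical below 0.06 rad and angle between the x axis of sep0_c and the x axis of cradle, either way round below 0.2 rad) or (x of sep1_c in the frame of cradle between -0.015 and 0.015 m and y of sep1_c in the frame of cradle between -0.015 and 0.015 m and z of sep1_c in the frame of cradle between 0.0665 and 0.0745 m and angle between sep1_c's own z axis and vertical below 0.06 rad and angle between the x axis of sep1_c and the x axis of cradle, either way round below 0.2 rad)) and ((x of plate0_c in the frame of cradle between -0.015 and 0.015 m and y of plate0_c in the frame of cradle between -0.015 and 0.015 m and z of plate0_c in the frame of cradle between 0.074 and 0.082 m and angle between plate0_c's own z axis and vertical below 0.06 rad and angle between the x axis of plate0_c and the x axis of cradle, either way round below 0.2 rad) or (x of plate1_c in the frame of cradle between -0.015 and 0.015 m and y of plate1_c in the frame of cradle between -0.015 and 0.015 m and z of plate1_c in the frame of cradle between 0.074 and 0.082 m and angle between plate1_c's own z axis and vertical below 0.06 rad and angle between the x axis of plate1_c and the x axis of cradle, either way round below 0.2 rad))), for 0.2 s.
4. the other separator lies on that plate (all of step 3 and ((x of sep0_c in the frame of cradle between -0.015 and 0.015 m and y of sep0_c in the frame of cradle between -0.015 and 0.015 m and z of sep0_c in the frame of cradle between 0.0815 and 0.0895 m and angle between sep0_c's own z axis and vertical below 0.06 rad and angle between the x axis of sep0_c and the x axis of cradle, either way round below 0.2 rad) or (x of sep1_c in the frame of cradle between -0.015 and 0.015 m and y of sep1_c in the frame of cradle between -0.015 and 0.015 m and z of sep1_c in the frame of cradle between 0.0815 and 0.0895 m and angle between sep1_c's own z axis and vertical below 0.06 rad and angle between the x axis of sep1_c and the x axis of cradle, either way round below 0.2 rad))), for 0.2 s.
5. the other plate lies on top, engraved face up (all of step 4 and ((x of plate0_c in the frame of cradle between -0.015 and 0.015 m and y of plate0_c in the frame of cradle between -0.015 and 0.015 m and z of plate0_c in the frame of cradle between 0.089 and 0.097 m and angle between plate0_c's own z axis and vertical below 0.06 rad and angle between the x axis of plate0_c and the x axis of cradle, either way round below 0.2 rad) or (x of plate1_c in the frame of cradle between -0.015 and 0.015 m and y of plate1_c in the frame of cradle between -0.015 and 0.015 m and z of plate1_c in the frame of cradle between 0.089 and 0.097 m and angle between plate1_c's own z axis and vertical below 0.06 rad and angle between the x axis of plate1_c and the x axis of cradle, either way round below 0.2 rad))), for 0.2 s.
At the end, for the whole second after the job is handed in: Each red cylinder stands in a pocket (12 mm off the row's line, 5 mm in height, 0.2 rad). Above lie separator, plate, separator, plate, centred within 15 mm, at their heights within 4 mm, flat within 0.06 rad, lengthwise within 0.2 rad, engraved faces up, at rest (all of step 1 and ((x of sep0_c in the frame of cradle between -0.015 and 0.015 m and y of sep0_c in the frame of cradle between -0.015 and 0.015 m and z of sep0_c in the frame of cradle between 0.0665 and 0.0745 m and angle between sep0_c's own z axis and vertical below 0.06 rad and angle between the x axis of sep0_c and the x axis of cradle, either way round below 0.2 rad) or (x of sep0_c in the frame of cradle between -0.015 and 0.015 m and y of sep0_c in the frame of cradle between -0.015 and 0.015 m and z of sep0_c in the frame of cradle between 0.0815 and 0.0895 m and angle between sep0_c's own z axis and vertical below 0.06 rad and angle between the x axis of sep0_c and the x axis of cradle, either way round below 0.2 rad)) and ((x of sep1_c in the frame of cradle between -0.015 and 0.015 m and y of sep1_c in the frame of cradle between -0.015 and 0.015 m and z of sep1_c in the frame of cradle between 0.0665 and 0.0745 m and angle between sep1_c's own z axis and vertical below 0.06 rad and angle between the x axis of sep1_c and the x axis of cradle, either way round below 0.2 rad) or (x of sep1_c in the frame of cradle between -0.015 and 0.015 m and y of sep1_c in the frame of cradle between -0.015 and 0.015 m and z of sep1_c in the frame of cradle between 0.0815 and 0.0895 m and angle between sep1_c's own z axis and vertical below 0.06 rad and angle between the x axis of sep1_c and the x axis of cradle, either way round below 0.2 rad)) and ((x of plate0_c in the frame of cradle between -0.015 and 0.015 m and y of plate0_c in the frame of cradle between -0.015 and 0.015 m and z of plate0_c in the frame of cradle between 0.074 and 0.082 m and angle between plate0_c's own z axis and vertical below 0.06 rad and angle between the x axis of plate0_c and the x axis of cradle, either way round below 0.2 rad) or (x of plate0_c in the frame of cradle between -0.015 and 0.015 m and y of plate0_c in the frame of cradle between -0.015 and 0.015 m and z of plate0_c in the frame of cradle between 0.089 and 0.097 m and angle between plate0_c's own z axis and vertical below 0.06 rad and angle between the x axis of plate0_c and the x axis of cradle, either way round below 0.2 rad)) and ((x of plate1_c in the frame of cradle between -0.015 and 0.015 m and y of plate1_c in the frame of cradle between -0.015 and 0.015 m and z of plate1_c in the frame of cradle between 0.074 and 0.082 m and angle between plate1_c's own z axis and vertical below 0.06 rad and angle between the x axis of plate1_c and the x axis of cradle, either way round below 0.2 rad) or (x of plate1_c in the frame of cradle between -0.015 and 0.015 m and y of plate1_c in the frame of cradle between -0.015 and 0.015 m and z of plate1_c in the frame of cradle between 0.089 and 0.097 m and angle between plate1_c's own z axis and vertical below 0.06 rad and angle between the x axis of plate1_c and the x axis of cradle, either way round below 0.2 rad)) and linear speed of each of sep0, sep1, plate0, plate1 below 0.03 m/s); the robot touches nothing.
It fails at once if the mug is moved more than 30 mm (distance of mug_c from where it was at the start of the episode above 0.03 m).
It fails at once if the carton is moved more than 30 mm (distance of carton_c from where it was at the start of the episode above 0.03 m).
Of body0, body1, body2, body3 only 2 to 4 are there at a start; the rules pass over those that are not, and their reading is None.
At some moment in a run one of sep0, sep1, plate0, plate1, body0, body1, body2, body3 may be knocked a few centimetres aside while the robot is not near it.
It also fails if it takes over 210 s, if anything falls off the work surface, if the arm or the gripper's body presses on something with over 40 N, if the wrist force passes 120 N, or if a joint passes its speed limit or range.

## Working session

There is one attempt and no reset: what is moved stays moved. The work goes in short steps, Python scripts to look and compute and a shell command to move; the robot and the scene stay as the last step left them, time stands still between calls to the robot, and variables do not carry over. Pictures are saved under pics/ and viewed, at most 14 in all, crops included, and the job is handed in when it is done.

```bash
ls; mkdir -p pics; python3 - <<'E'
from bench import r
import cv2,numpy as np
for n in("top","side"):
    im=r.snapshot(n); cv2.imwrite(f"pics/{n}0.png",im[:,:,::-1])
    print(n,{k:np.round(v,4).tolist() for k,v in r.camera_model(n).items() if not isinstance(v,str)})
print(r.sense())
E
```

```text
pics
top {'fovy': 55.7837, 'cx': 318.5859, 'cy': 239.5816, 'R': [[0.0165, -0.9997, 0.0185], [-0.9841, -0.0195, -0.1763], [0.1766, -0.0153, -0.9842]], 't': [-0.0176, 0.5063, 0.9674]}
side {'fovy': 42.9881, 'cx': 317.1884, 'cy': 239.3164, 'R': [[0.9855, -0.1692, -0.0114], [-0.0991, -0.5204, -0.8482], [0.1376, 0.837, -0.5296]], 't': [-0.4612, 0.1357, 1.3319]}
{'time_s': 0.1, 'joint_positions': array([-1.42218234,  0.33386045,  0.03985102,  1.46615693, -0.01344236,
        1.34333016, -0.05850256]), 'dq': array([ 9.41300507e-04, -1.94933550e-03, -7.33279670e-04, -3.92806030e-03,
       -3.36591315e-07, -1.99120214e-03,  1.32558461e-04]), 'joint_efforts': array([ 4.62948796e-03, -6.57831717e+01,  1.34059589e+00, -4.04711831e+01,
       -5.94683806e-02,  4.10444476e-02,  4.47421155e-05]), 'tcp_pos': array([0.1593276 , 0.62973057, 0.22174752]), 'orientation': array([-3.14010391e+00,  5.13877372e-05,  2.89377235e+00]), 'ft_force': array([ 0.14797197, -0.11247408, -0.06284787]), 'torque': array([-0.03313492, -0.04178069, -0.01877311]), 'finger_force': 0.0, 'gripper_width': 0.08729865786384546}
```

View pics/top0.png

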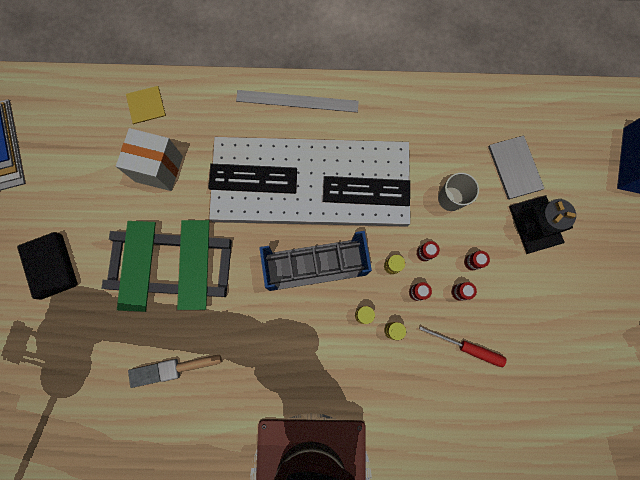

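View pics/side0.png

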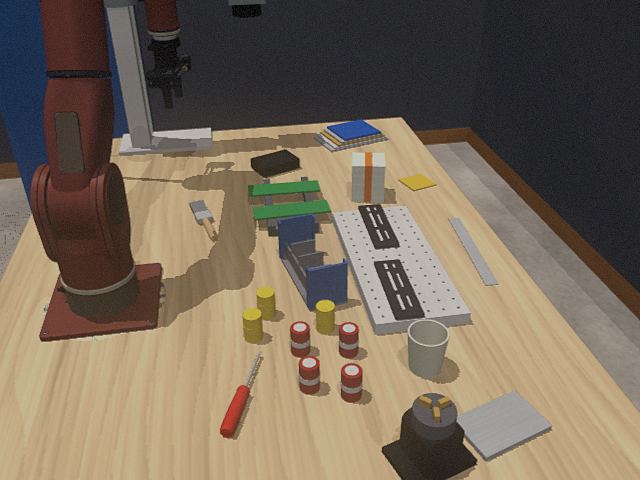

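Candidates in top view: red cylinders at (429,250), (478,260), (421,291) and (464,291). The yellow look-alikes at (395,263), (365,315) and (396,331) and the red screwdriver handle at (485,354) are not meant. Green separators are at (137,265) and (194,265), plates at (253,179) and (366,190), and the cradle at (316,262).

```bash
cat > h.py <<'E'
from bench import r
import cv2,numpy as np
from scipy.spatial.transform import Rotation as Ro
def cam(n): return r.camera_model(n)
def cast(m,uv,z):
    f=240/np.tan(np.radians(m["fovy"])/2); uv=np.atleast_2d(uv).astype(float)
    R=np.array(m["R"]);t=np.array(m["t"]);C=-R.T@t
    d=np.c_[(uv[:,0]-m["cx"])/f,(uv[:,1]-m["cy"])/f,np.ones(len(uv))]@R
    return (C+d*((z-C[2])/d[:,2])[:,None])[:,:2]
def mask(im,c):
    h=cv2.cvtColor(im,cv2.COLOR_RGB2HSV); H,S,V=cv2.split(h)
    if c=="red": k=((H<8)|(H>172))&(S>120)&(V>60)
    if c=="green": k=(H>45)&(H<80)&(S>110)&(V>40)
    if c=="blue": k=(H>100)&(H<130)&(S>90)&(V>40)
    if c=="black": k=(V<50)
    return k.astype(np.uint8)*255
def blobs(k,amin,amax=1e9):
    cs,_=cv2.findContours(k,cv2.RETR_EXTERNAL,cv2.CHAIN_APPROX_NONE)
    return [c[:,0,:] for c in cs if amin<cv2.contourArea(c)<amax]
def rect(m,c,z):
    "rectangle of a contour cast on plane z: centre, (long,short), yaw of the long axis"
    p=cast(m,c,z).astype(np.float32); (cx,cy),(w,h),a=cv2.minAreaRect(p*1000)
    if w<h: w,h,a=h,w,a+90
    return np.array([cx,cy])/1000,(w,h),(a+90)%180-90
def go(x,y,z,yaw=None):
    "tool-axes shift (cm) and turn (deg) to a target; yaw = world direction (deg) of closing line"
    s=r.sense(); R=Ro.from_euler("xyz",s["orientation"]).as_matrix()
    R=R if yaw is None else R
    ty=np.degrees(np.arctan2(R[1,1],R[0,1]))
    d=R.T@(np.array([x,y,z])-s["tcp_pos"])*100
    out=f"t={s['time_s']:.1f} tcp={np.round(s['tcp_pos'],4)} line={ty:.1f} shift now {np.round(d,2)}"
    if yaw is not None:
        a=(yaw-ty+90)%180-90; q=Ro.from_rotvec([0,0,-np.radians(a)]).as_matrix()
        out+=f" turn z {-a:.1f} j7={np.degrees(s['joint_positions'][6]):.0f}; shift after turn {np.round((R@q).T@(np.array([x,y,z])-s['tcp_pos'])*100,2)}"
    print(out)
E
python3 - <<'E'
from h import *
im=cv2.imread("pics/top0.png")[:,:,::-1].copy(); m=cam("top")
for c in blobs(mask(im,"red"),60):
    (u,v),rad=cv2.minEnclosingCircle(c); print("red",(u,v),rad,cast(m,[c.mean(0)],.04))
for c in blobs(mask(im,"green"),300): print("green",c.mean(0),rect(m,c,.035))
for c in blobs(mask(im,"blue"),60): print("blue",c.mean(0),rect(m,c,.104), cast(m,cv2.approxPolyDP(c,2.5,True)[:,0],.104).round(3).tolist())
for c in blobs(mask(im,"black"),400): print("black",c.mean(0),rect(m,c,.04))
cr=cv2.resize(im[220:350,240:510],None,fx=2.9,fy=2.9,interpolation=cv2.INTER_CUBIC)
cv2.imwrite("pics/crop1.png",cr[:,:,::-1]); go(.5,.3,.25,0)
E
```

```text
red (360.5, 451.08929443359375) 28.129398345947266 [[ 0.05873454 -0.10253282]]
red (267.6262512207031, 451.61614990234375) 29.373416900634766 [[0.06665763 0.08652232]]
red (483.9693908691406, 353.051025390625) 23.323976516723633 [[ 0.26384188 -0.36838243]]
red (467.8846130371094, 290.26922607421875) 8.758027076721191 [[ 0.40008855 -0.34058761]]
red (422.7727355957031, 290.31817626953125) 8.768234252929688 [[ 0.39786533 -0.2403135 ]]
red (480.8584899902344, 258.5754699707031) 8.501614570617676 [[ 0.47152436 -0.37336373]]
red (430.6363525390625, 249.0) 8.423317909240723 [[ 0.49089987 -0.26049865]]
green [135.79475983 265.72925764] (array([0.44320975, 0.39552789]), (199.91551208496094, 62.48516082763672), -1.48004150390625)
green [193.17391304 264.96086957] (array([0.44825354, 0.26944165]), (199.31138610839844, 62.48329162597656), 1.3859981298446655)
blue [264.97321429 267.90178571] (array([0.43575922, 0.09949713]), (89.01912689208984, 19.6423282623291), 10.886837005615234) [[0.478, 0.115], [0.395, 0.101], [0.393, 0.087], [0.401, 0.083], [0.399, 0.095], [0.465, 0.11], [0.474, 0.11], [0.
[... 938 characters left out ...]
84375, 99.45494079589844), 23.059810638427734)
black [539.22051282 224.81538462] (array([ 0.55853015, -0.51792133]), (125.02656555175781, 115.76411437988281), -72.5637092590332)
black [366.24434389 190.75113122] (array([ 0.62384784, -0.11550082]), (198.28871154785156, 61.60566711425781), 88.27825927734375)
black [252.71232877 178.22374429] (array([0.64790985, 0.1452502 ]), (199.7537078857422, 61.591285705566406), 88.42823028564453)
black [630.3625731  157.73099415] (array([ 0.72852045, -0.73416223]), (185.7149200439453, 51.40608596801758), -6.247428894042969)
t=0.1 tcp=[0.1593 0.6297 0.2217] line=75.8 shift now [-41.11 -23.61  -2.79] turn z 75.8 j7=-3; shift after turn [-32.98  34.07  -2.79]
```

View pics/crop1.png

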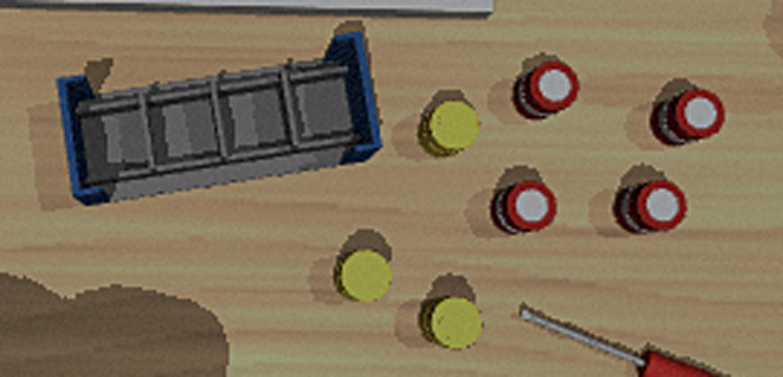

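The crop shows four red cylinders with pale tops: A (554,87), B (699,115), C (531,208), D (661,205). Three yellow ones are nearby and are left alone. The cradle is at about (0.456,-0.001), with its closing line at about 10°.

```bash
python3 -m jog '[[0,0,9.4,0,0,-0.3,1],[0,0,9.4,0,0,-0.3,1],[0,0,9.4,0,0,-0.3,1],[0,0,9.4,0,0,-0.3,1],[0,0,9.4,0,0,-0.3,1],[0,0,9.4,0,0,-0.3,1],[0,0,9.4,0,0,-0.3,1],[0,0,0,0,0,0,1]]' 15
python3 -m jog '[[0,0,0,-4.8,3.5,0,1],[0,0,0,-4.8,3.5,0,1],[0,0,0,-4.8,3.5,0,1],[0,0,0,-4.8,3.5,0,1],[0,0,0,-4.8,3.5,0,1],[0,0,0,-4.8,3.5,0,1],[0,0,0,-4.8,3.5,0,1],[0,0,0,-4.8,3.5,0,1]]'
python3 -m jog '[[0,0,0,-5.8,-1.3,0,1],[0,0,0,-5.8,-1.3,0,1],[0,0,0,-5.8,-1.3,0,1],[0,0,0,-5.8,-1.3,0,1],[0,0,0,-5.8,-1.3,0,1],[0,0,0,0,0,0,1],[0,0,0,0,0,0,1],[0,0,0,0,0,0,1]]'
cat >> h.py <<'E'
def reds(n="top"):
    m=cam(n); im=r.snapshot(n); k=mask(im,"red"); k=cv2.morphologyEx(k,cv2.MORPH_CLOSE,np.ones((3,3)))
    out=[]
    for c in blobs(k,60):
        f=np.zeros_like(k); cv2.fillPoly(f,[cv2.convexHull(c)],255)
        w=((cv2.cvtColor(im,cv2.COLOR_RGB2HSV)[...,1]<70)&(im.min(2)>120)&(f>0)).astype(np.uint8)*255
        b=blobs(w,15)
        if b:
            b=max(b,key=cv2.contourArea); M=cv2.moments(b); p=(M["m10"]/M["m00"],M["m01"]/M["m00"]); out.append((np.round(p,1),cast(m,[p],.06)[0].round(4)))
    return out
E
python3 - <<'E'
from h import *
cv2.imwrite("pics/w1.png",r.snapshot("wrist")[:,:,::-1])
for n in("top","wrist"):
    for o in reds(n): print(n,*o)
go(.456,0,.2,10)
E
```

```text
time_s: 1.1
tcp_pos: [0.1594, 0.63, 0.2433]
orientation: [-3.142, 0.0, 1.746]
ft_force: [0.0, 0.3, -0.5]
gripper_width: 0.0869
finger_force: 0.0
time_s: 2.1
tcp_pos: [0.5029, 0.2991, 0.2434]
orientation: [-3.142, -0.0, 1.75]
ft_force: [0.3, 1.0, 0.4]
gripper_width: 0.0869
finger_force: 0.0
time_s: 3.1
tcp_pos: [0.4882, 0.0052, 0.2434]
orientation: [-3.141, 0.0, 1.749]
ft_force: [0.5, 1.3, 0.5]
gripper_width: 0.0873
finger_force: 0.0
top [468.  290.2] [ 0.3987 -0.3342]
top [422.9 290.4] [ 0.3965 -0.2359]
top [481.1 258.6] [ 0.4686 -0.3661]
top [430.9 249.1] [ 0.4876 -0.2558]
top [322.7 104.7] [ 0.8225 -0.0125]
wrist [278.2 434.3] [ 0.484  -0.2482]
wrist [199.4 414.3] [ 0.395  -0.2362]
t=3.2 tcp=[0.4882 0.0047 0.2434] line=10.1 shift now [ 0.1  -3.25  4.34] turn z 0.1 j7=3; shift after turn [ 0.1  -3.25  4.34]
```

View pics/w1.png

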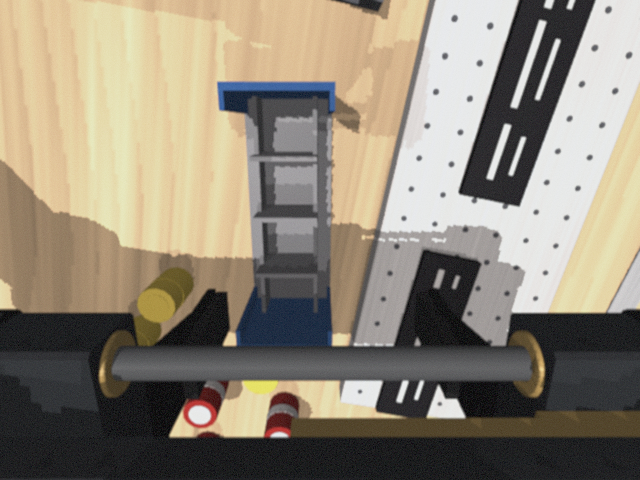

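The wrist view shows the cradle: far blue wall top edge (218,83)–(335,83), divider tops near (284,157), (286,212), (287,269), aligned with the tool. Two red tops show at (199,414) and (278,434).

```bash
python3 - <<'E'
from h import *
m=cam("wrist")
p=cast(m,[(218,83),(335,83),(219,91),(334,91)],.104).round(4); print(p.tolist(), "len",np.linalg.norm(p[0]-p[1]))
q=cast(m,[(251,157),(318,155.5),(254,213),(319,211.5),(257,269.5),(320,269)],.068).round(4); print(q.tolist())
print(np.degrees(np.arctan2(*(p[1]-p[0])[::-1])))
go(.4876,-.2558,.15,10)
E
```

```text
[[0.3945, 0.1009], [0.4782, 0.1158], [0.3958, 0.0956], [0.4785, 0.1104]] len 0.08501588086939992
[[0.4187, 0.0488], [0.4751, 0.0601], [0.4272, 0.0004], [0.4845, 0.0119], [0.4367, -0.0531], [0.495, -0.0423]]
10.093868749731795
t=3.2 tcp=[0.4882 0.0047 0.2434] line=10.1 shift now [-25.63  -4.64   9.35] turn z 0.1 j7=3; shift after turn [-25.64  -4.58   9.35]
```

```bash
python3 -m jog '[[0,0,0,-5.13,-0.92,1.5,0.5],[0,0,0,-5.13,-0.92,1.5,0.5],[0,0,0,-5.13,-0.92,1.5,0.5],[0,0,0,-5.13,-0.92,1.5,0.5],[0,0,0,-5.13,-0.92,1.5,0.5],[0,0,0,0,0,2,0.5],[0,0,0,0,0,2,0.5],[0,0,0,0,0,2,0.5]]' 20
python3 -m jog '[[0,0,0,0,0,2,0.5],[0,0,0,0,0,2,0.5],[0,0,0,0,0,2,0.5],[0,0,0,0,0,1,0.5],[0,0,0,0,0,0,0.5],[0,0,0,0,0,0,-1],[0,0,0,0,0,0,-1],[0,0,0,0,0,0,-1]]'
python3 -m jog '[[0,0,0,0,0,0,-1],[0,0,0,0,0,0,-1],[0,0,0,0,0,-3,-1],[0,0,0,0,0,-3,-1],[0,0,0,0,0,-3,-1],[0,0,0,0,0,-3,-1],[0,0,0,0,0,0,-1],[0,0,0,0,0,0,-1]]'
python3 - <<'E'
from h import *
for o in reds(): print(*o)
go(.4423,.0778,.05,10)
E
```

```text
time_s: 4.25
tcp_pos: [0.4879, -0.2557, 0.1073]
orientation: [-3.142, -0.0, 1.747]
ft_force: [-0.0, 1.2, 0.3]
gripper_width: 0.0654
finger_force: 0.0
time_s: 5.25
tcp_pos: [0.4878, -0.257, 0.039]
orientation: [3.141, 0.0, 1.745]
ft_force: [0.4, 0.2, -0.1]
gripper_width: 0.0425
finger_force: 0.0
time_s: 6.25
tcp_pos: [0.4871, -0.2564, 0.1577]
orientation: [-3.141, -0.001, 1.746]
ft_force: [0.6, 0.0, -1.9]
gripper_width: 0.0377
finger_force: 20.0
[422.8 290.4] [ 0.3966 -0.2358]
[548.9 292.2] [ 0.3976 -0.5111]
t=6.3 tcp=[ 0.4868 -0.2564  0.1574] line=10.0 shift now [33.68  1.44 10.77] turn z 0.0 j7=45; shift after turn [33.68  1.43 10.77]
```

```bash
python3 -m jog '[[0,0,0,4.8,0.2,-1,-1],[0,0,0,4.8,0.2,0,-1],[0,0,0,4.8,0.2,0,-1],[0,0,0,4.8,0.2,0,-1],[0,0,0,4.8,0.2,0,-1],[0,0,0,4.8,0.2,0,-1],[0,0,0,4.9,0.2,0,-1],[0,0,0,0,0,3,-1]]'
python3 -m jog '[[0,0,0,0,0,2,-1],[0,0,0,0,0,0,-1],[0,0,0,0,0,0,-1],[0,0,0,0,0,0,-1],[0,0,0,0,0,0,-1],[0,0,0,0,0,0,-1],[0,0,0,0,0,0,-1],[0,0,0,0,0,0,-1]]'
python3 - <<'E'
from h import *
a=cv2.resize(r.snapshot("wrist"),(400,300)); s=r.snapshot("side")[180:330,220:420]; s=cv2.resize(s,(400,300),interpolation=2)
cv2.imwrite("pics/p1.png",np.hstack([a,s])[:,:,::-1])
for o in reds(): print(*o)
go(.4423,.0778,.047,10)
E
```

```text
time_s: 7.3
tcp_pos: [0.4428, 0.0816, 0.1386]
orientation: [3.14, -0.001, 1.751]
ft_force: [0.6, -0.5, -1.9]
gripper_width: 0.0375
finger_force: 20.0
time_s: 8.3
tcp_pos: [0.4427, 0.0774, 0.1186]
orientation: [3.142, 0.0, 1.745]
ft_force: [-0.3, 1.1, -0.2]
gripper_width: 0.0371
finger_force: 20.0
[468.  290.2] [ 0.3987 -0.3342]
[422.9 290.4] [ 0.3965 -0.2359]
[481.  258.6] [ 0.4686 -0.366 ]
t=8.4 tcp=[0.4427 0.0774 0.1186] line=10.0 shift now [ 0.04 -0.03  7.16] turn z 0.0 j7=-6; shift after turn [ 0.04 -0.03  7.16]
```

View pics/p1.png

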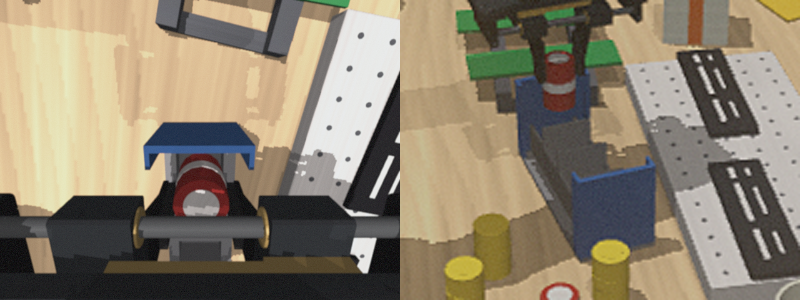

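The cylinder hangs centred over the end pocket (wrist crop at (202,200)); lowering it.

```bash
python3 -m jog '[[0,0,0,0,0,2,-1],[0,0,0,0,0,2,-1],[0,0,0,0,0,1.5,-1],[0,0,0,0,0,1.5,-1],[0,0,0,0,0,0,-1],[0,0,0,0,0,0,-1],[0,0,0,0,0,0,0.1],[0,0,0,0,0,0,0.1]]'
python3 -m jog '[[0,0,0,0,0,0,0.1],[0,0,0,0,0,-2,0.1],[0,0,0,0,0,-3,0.1],[0,0,0,0,0,-3,0.1],[0,0,0,0,0,-3,0.5],[0,0,0,0,0,-1,0.5],[0,0,0,0,0,0,0.5],[0,0,0,0,0,0,0.5]]'
python3 - <<'E'
from h import *
for o in reds("wrist"): print(*o)
go(.3965,-.2359,.04,10)
cv2.imwrite("pics/p2.png",r.snapshot("wrist")[:,:,::-1])
E
```

```text
time_s: 9.45
tcp_pos: [0.4431, 0.0776, 0.0491]
orientation: [3.141, -0.0, 1.745]
ft_force: [0.5, -0.5, -0.4]
gripper_width: 0.0463
finger_force: 0.0
time_s: 10.45
tcp_pos: [0.4421, 0.0772, 0.1674]
orientation: [-3.14, 0.001, 1.745]
ft_force: [-0.1, 0.4, 0.2]
gripper_width: 0.0649
finger_force: 0.0
[323.2 241.6] [0.4429 0.0778]
t=10.5 tcp=[0.4421 0.0772 0.1675] line=10.0 shift now [-30.03  -9.91  12.79] turn z 0.0 j7=-8; shift after turn [-30.03  -9.9   12.79]
```

```bash
python3 -m jog '[[0,0,0,-5,-1.65,0,0.5],[0,0,0,-5,-1.65,0,0.5],[0,0,0,-5,-1.65,0,0.5],[0,0,0,-5,-1.65,0,0.5],[0,0,0,-5,-1.65,0,0.5],[0,0,0,-5,-1.65,0,0.5],[0,0,0,0,0,3,0.5],[0,0,0,0,0,3,0.5]]'
python3 -m jog '[[0,0,0,0,0,2.8,0.5],[0,0,0,0,0,2,0.5],[0,0,0,0,0,2,0.5],[0,0,0,0,0,0,0.5],[0,0,0,0,0,0,0.5],[0,0,0,0,0,0,-1],[0,0,0,0,0,0,-1],[0,0,0,0,0,0,-1]]'
python3 -m jog '[[0,0,0,0,0,0,-1],[0,0,0,0,0,0,-1],[0,0,0,0,0,-3,-1],[0,0,0,0,0,-4,-1],[0,0,0,0,0,-4,-1],[0,0,0,0,0,-2,-1],[0,0,0,0,0,0,-1],[0,0,0,0,0,0,-1]]'
python3 - <<'E'
from h import *
go(.4513,.0266,.048,10)
E
```

```text
time_s: 11.55
tcp_pos: [0.3972, -0.2355, 0.1078]
orientation: [3.14, -0.0, 1.744]
ft_force: [0.4, 1.1, -0.6]
gripper_width: 0.0654
finger_force: 0.0
time_s: 12.55
tcp_pos: [0.3976, -0.2351, 0.0408]
orientation: [3.141, -0.0, 1.746]
ft_force: [-0.7, 0.8, 0.0]
gripper_width: 0.0432
finger_force: 0.0
time_s: 13.55
tcp_pos: [0.396, -0.2318, 0.1588]
orientation: [-3.137, -0.007, 1.75]
ft_force: [-0.5, -0.3, -1.9]
gripper_width: 0.0378
finger_force: 20.0
t=13.6 tcp=[ 0.396  -0.2318  0.1588] line=10.3 shift now [24.36 10.09 11.2 ] turn z 0.3 j7=27; shift after turn [24.41  9.98 11.2 ]
```

```bash
python3 -m jog '[[0,0,0,4.88,2.0,-1,-1],[0,0,0,4.88,2.0,0,-1],[0,0,0,4.88,2.0,0,-1],[0,0,0,4.88,2.0,0,-1],[0,0,0,4.88,2.0,0,-1],[0,0,0,0,0,2,-1],[0,0,0,0,0,0,-1],[0,0,0,0,0,0,-1]]'
python3 - <<'E'
from h import *
go(.4513,.0266,.048,10)
E
```

```text
time_s: 14.55
tcp_pos: [0.4512, 0.0251, 0.1506]
orientation: [-3.136, -0.006, 1.748]
ft_force: [0.4, -0.3, -0.9]
gripper_width: 0.0376
finger_force: 20.0
t=14.6 tcp=[0.4512 0.0251 0.1506] line=10.2 shift now [ 0.09  0.09 10.26] turn z 0.2 j7=-0; shift after turn [ 0.09  0.08 10.26]
```

```bash
python3 -m jog '[[0,0,0.2,0.1,0.1,2.5,-1],[0,0,0,0,0,2.5,-1],[0,0,0,0,0,2.5,-1],[0,0,0,0,0,2.6,-1],[0,0,0,0,0,0,-1],[0,0,0,0,0,0,-1],[0,0,0,0,0,0,0.3],[0,0,0,0,0,0,0.3]]'
python3 -m jog '[[0,0,0,0,0,0,0.3],[0,0,0,0,0,-2,0.3],[0,0,0,0,0,-3,0.3],[0,0,0,0,0,-3,0.3],[0,0,0,0,0,-3,0.5],[0,0,0,0,0,-1,0.5],[0,0,0,0,0,0,0.5],[0,0,0,0,0,0,0.5]]'
python3 - <<'E'
from h import *
for n in("wrist","top"):
  for o in reds(n): print(n,*o)
go(.3987,-.3342,.04,10)
print(r.sense()["orientation"])
E
```

```text
time_s: 15.55
tcp_pos: [0.4525, 0.0282, 0.0508]
orientation: [-3.14, -0.008, 1.747]
ft_force: [0.5, -0.5, 0.4]
gripper_width: 0.0503
finger_force: 0.0
time_s: 16.55
tcp_pos: [0.4518, 0.0271, 0.1689]
orientation: [-3.137, -0.006, 1.747]
ft_force: [-0.3, -0.1, 0.1]
gripper_width: 0.0652
finger_force: 0.0
wrist [323.1 243.3] [0.4523 0.0266]
wrist [322.6 170.5] [0.4427 0.0788]
top [467.9 290.2] [ 0.3988 -0.334 ]
top [481.  258.6] [ 0.4686 -0.366 ]
t=16.6 tcp=[0.4518 0.027  0.169 ] line=10.1 shift now [-34.71 -11.48  12.75] turn z 0.1 j7=-2; shift after turn [-34.73 -11.43  12.75]
[-3.13636911 -0.00602929  1.74653067]
```

```bash
python3 -m jog '[[0,0,0,-4.96,-1.64,0,0.5],[0,0,0,-4.96,-1.64,0,0.5],[0,0,0,-4.96,-1.64,0,0.5],[0,0,0,-4.96,-1.64,0,0.5],[0,0,0,-4.96,-1.64,0,0.5],[0,0,0,-4.96,-1.64,0,0.5],[0,0,0,-4.96,-1.64,0,0.5],[0,0,0,0,0,3,0.5]]'
python3 -m jog '[[0,0,0,0,0,3,0.5],[0,0,0,0,0,2.8,0.5],[0,0,0,0,0,2,0.5],[0,0,0,0,0,2,0.5],[0,0,0,0,0,0,0.5],[0,0,0,0,0,0,-1],[0,0,0,0,0,0,-1],[0,0,0,0,0,0,-1]]'
python3 -m jog '[[0,0,0,0,0,0,-1],[0,0,0,0,0,0,-1],[0,0,0,0,0,-3,-1],[0,0,0,0,0,-4,-1],[0,0,0,0,0,-4,-1],[0,0,0,0,0,-2,-1],[0,0,0,0,0,0,-1],[0,0,0,0,0,0,-1]]'
python3 - <<'E'
from h import *
go(.4607,-.0266,.048,10)
E
```

```text
time_s: 17.65
tcp_pos: [0.4008, -0.3229, 0.1391]
orientation: [-3.135, -0.004, 1.739]
ft_force: [-0.2, 0.8, -0.7]
gripper_width: 0.065
finger_force: 0.0
time_s: 18.65
tcp_pos: [0.4015, -0.3174, 0.0413]
orientation: [-3.137, -0.008, 1.746]
ft_force: [-0.7, 1.0, 0.4]
gripper_width: 0.0431
finger_force: 0.5
time_s: 19.65
tcp_pos: [0.4019, -0.3177, 0.1698]
orientation: [-3.136, -0.01, 1.746]
ft_force: [0.6, 0.1, -1.1]
gripper_width: 0.0341
finger_force: 18.7
t=19.6 tcp=[ 0.4019 -0.3177  0.1698] line=10.0 shift now [27.52 10.94 12.38] turn z 0.0 j7=57; shift after turn [27.53 10.92 12.38]
```

D is pinched off-centre, because the speed limit shortened the row. I'll set it down and regrip.

```bash
python3 -m jog '[[0,0,0,0,0,3,-1],[0,0,0,0,0,3,-1],[0,0,0,0,0,3,-1],[0,0,0,0,0,3,-1],[0,0,0,0,0,0.8,-1],[0,0,0,0,0,0,-1],[0,0,0,0,0,0,-1],[0,0,0,0,0,0,0.5]]'
python3 -m jog '[[0,0,0,0,0,0,0.5],[0,0,0,0,0,0,0.5],[0,0,0,0,0,-3,0.5],[0,0,0,0,0,-4,0.5],[0,0,0,0,0,0,0.5],[0,0,0,6,0,0,0.5],[0,0,0,4,0,0,0.5],[0,0,0,0,0,0,0.5]]'
python3 - <<'E'
from h import *
a=cv2.resize(r.snapshot("wrist"),(400,300)); s=r.snapshot("side")[270:420,220:420]; s=cv2.resize(s,(400,300),interpolation=2)
cv2.imwrite("pics/p3.png",np.hstack([a,s])[:,:,::-1])
for o in reds("top")+reds("wrist"): print(*o)
go(.3987,-.3342,.04,10)
E
```

```text
time_s: 20.65
tcp_pos: [0.4017, -0.3175, 0.0433]
orientation: [-3.137, -0.008, 1.746]
ft_force: [0.1, 0.5, -0.4]
gripper_width: 0.0381
finger_force: 0.0
time_s: 21.65
tcp_pos: [0.3904, -0.2399, 0.1178]
orientation: [3.142, -0.011, 1.75]
ft_force: [0.5, 0.6, 0.1]
gripper_width: 0.0653
finger_force: 0.0
[277.9 265.8] [0.4443 0.0793]
[301.6 261.8] [0.454 0.028]
[320.8 390.6] [ 0.4038 -0.3345]
t=21.9 tcp=[ 0.3889 -0.2459  0.1183] line=9.8 shift now [-8.89 -0.49  7.81] turn z -0.2 j7=39; shift after turn [-8.88 -0.52  7.81]
```

View pics/p3.png

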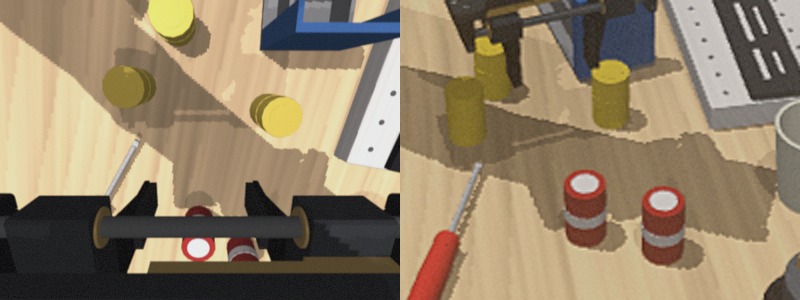

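D stands upright again at about (0.404,-0.334); at wrist crop (198,247).

```bash
python3 -m jog '[[0,0,0,-2.25,0,0,0.5],[0,0,0,-2.25,0,0,0.5],[0,0,0,-2.25,0,0,0.5],[0,0,0,-2.25,0,0,0.5],[0,0,0,0,0,0,0.5],[0,0,0,0,0,1.5,0.5],[0,0,0,0,0,1.5,0.5],[0,0,0,0,0,0,0.5]]'
python3 - <<'E'
from h import *
for o in reds("top"): print(*o)
go(.4038,-.3345,.04,10)
E
```

```text
time_s: 22.85
tcp_pos: [0.4036, -0.3321, 0.0864]
orientation: [-3.135, -0.006, 1.743]
ft_force: [-0.7, -0.6, -0.3]
gripper_width: 0.0654
finger_force: 0.0
[277.9 265.8] [0.4442 0.0792]
[301.6 261.8] [0.454 0.028]
t=22.9 tcp=[ 0.404  -0.3326  0.0872] line=9.9 shift now [-0.2  -0.02  4.72] turn z -0.1 j7=65; shift after turn [-0.2  -0.02  4.72]
```

```bash
python3 -m jog '[[0,0,0,-0.2,0,1.7,0.5],[0,0,0,0,0,1.5,0.5],[0,0,0,0,0,1.5,0.5],[0,0,0,0,0,0,0.5],[0,0,0,0,0,0,-1],[0,0,0,0,0,0,-1],[0,0,0,0,0,0,-1],[0,0,0,0,0,0,-1]]'
python3 -m jog '[[0,0,0,0,0,0,-1],[0,0,0,0,0,-3,-1],[0,0,0,0,0,-4,-1],[0,0,0,0,0,-4,-1],[0,0,0,0,0,-2.4,-1],[0,0,0,0,0,0,-1],[0,0,0,0,0,0,-1],[0,0,0,0,0,0,-1]]'
python3 - <<'E'
from h import *
go(.4607,-.0266,.048,10)
E
```

```text
time_s: 23.9
tcp_pos: [0.4047, -0.3353, 0.0412]
orientation: [-3.137, -0.004, 1.743]
ft_force: [-0.1, -0.1, 1.1]
gripper_width: 0.0376
finger_force: 20.0
time_s: 24.9
tcp_pos: [0.4046, -0.3352, 0.1739]
orientation: [-3.135, -0.005, 1.743]
ft_force: [-0.2, -0.1, -1.0]
gripper_width: 0.0377
finger_force: 20.0
t=24.9 tcp=[ 0.4046 -0.3352  0.1739] line=9.8 shift now [29.38 10.88 12.66] turn z -0.2 j7=59; shift after turn [29.35 10.96 12.66]
```

```bash
python3 -m jog '[[0,0,0,4.2,1.56,0,-1],[0,0,0,4.2,1.56,0,-1],[0,0,0,4.2,1.56,0,-1],[0,0,0,4.2,1.56,0,-1],[0,0,0,4.2,1.56,0,-1],[0,0,0,4.2,1.56,0,-1],[0,0,0,4.2,1.56,0,-1],[0,0,0,0,0,2,-1]]'
python3 - <<'E'
from h import *
go(.4607,-.0266,.048,10)
E
```

```text
time_s: 25.9
tcp_pos: [0.4632, -0.0237, 0.1555]
orientation: [-3.138, -0.004, 1.748]
ft_force: [-0.7, -0.8, -1.9]
gripper_width: 0.0375
finger_force: 20.0
t=25.9 tcp=[ 0.4632 -0.0237  0.1555] line=10.2 shift now [-0.28 -0.26 10.75] turn z 0.2 j7=6; shift after turn [-0.28 -0.26 10.75]
```

```bash
python3 -m jog '[[0,0,0,-0.1,-0.2,2.5,-1],[0,0,0,0,0,2.5,-1],[0,0,0,0,0,2.5,-1],[0,0,0,0,0,3.0,-1],[0,0,0,0,0,0,-1],[0,0,0,0,0,0,-1],[0,0,0,0,0,0,0.3],[0,0,0,0,0,0,0.3]]'
python3 -m jog '[[0,0,0,0,0,0,0.3],[0,0,0,0,0,-2,0.3],[0,0,0,0,0,-3,0.3],[0,0,0,0,0,-3,0.3],[0,0,0,0,0,-3,0.5],[0,0,0,0,0,-1,0.5],[0,0,0,0,0,0,0.5],[0,0,0,0,0,0,0.5]]'
python3 - <<'E'
from h import *
for n in("wrist","top"):
  for o in reds(n): print(n,*o)
go(.4686,-.366,.04,10)
E
```

```text
time_s: 26.9
tcp_pos: [0.4606, -0.0279, 0.0513]
orientation: [-3.138, -0.005, 1.743]
ft_force: [0.7, -0.9, 0.5]
gripper_width: 0.0502
finger_force: 0.0
time_s: 27.9
tcp_pos: [0.46, -0.0286, 0.1696]
orientation: [-3.135, -0.004, 1.743]
ft_force: [-0.5, 0.1, -0.6]
gripper_width: 0.0648
finger_force: 0.0
wrist [323.1 240.1] [ 0.4601 -0.0272]
wrist [325.5 163.6] [0.4522 0.0278]
wrist [324.9  80.8] [0.4426 0.0802]
top [277.8 265.6] [0.4446 0.0794]
top [481.  258.5] [ 0.4688 -0.3659]
top [301.5 261.8] [0.4541 0.0282]
t=28.0 tcp=[ 0.4601 -0.0288  0.1697] line=9.8 shift now [-33.41  -4.84  12.9 ] turn z -0.2 j7=4; shift after turn [-33.4   -4.93  12.9 ]
```

Three are in. Now B.

```bash
python3 -m jog '[[0,0,0,-4.77,-0.69,0,0.5],[0,0,0,-4.77,-0.69,0,0.5],[0,0,0,-4.77,-0.69,0,0.5],[0,0,0,-4.77,-0.69,0,0.5],[0,0,0,-4.77,-0.69,0,0.5],[0,0,0,-4.77,-0.69,0,0.5],[0,0,0,-4.77,-0.69,0,0.5],[0,0,0,0,0,3,0.5]]'
python3 -m jog '[[0,0,0,0,0,3,0.5],[0,0,0,0,0,0,0.5],[0,0,0,0,0,0,0.5],[0,0,0,0,0,0,0.5],[0,0,0,0,0,0,0.5],[0,0,0,0,0,0,0.5],[0,0,0,0,0,0,0.5],[0,0,0,0,0,0,0.5]]'
python3 - <<'E'
from h import *
go(.4688,-.366,.04,10)
E
```

```text
time_s: 29.0
tcp_pos: [0.4683, -0.3714, 0.1398]
orientation: [-3.136, 0.001, 1.736]
ft_force: [-0.1, 1.7, -0.9]
gripper_width: 0.0653
finger_force: 0.0
time_s: 30.0
tcp_pos: [0.4699, -0.3654, 0.1096]
orientation: [-3.137, -0.004, 1.743]
ft_force: [-0.1, -0.7, -0.3]
gripper_width: 0.0652
finger_force: 0.0
t=30.0 tcp=[ 0.4699 -0.3654  0.1096] line=9.8 shift now [-0.07 -0.08  6.96] turn z -0.2 j7=66; shift after turn [-0.07 -0.08  6.96]
```

```bash
python3 -m jog '[[0,0,0,0,0,2.5,0.5],[0,0,0,0,0,2.5,0.5],[0,0,0,0,0,2,0.5],[0,0,0,0,0,0,0.5],[0,0,0,0,0,0,-1],[0,0,0,0,0,0,-1],[0,0,0,0,0,0,-1],[0,0,0,0,0,0,-1]]'
python3 -m jog '[[0,0,0,0,0,0,-1],[0,0,0,0,0,-3,-1],[0,0,0,0,0,-4,-1],[0,0,0,0,0,-4,-1],[0,0,0,0,0,-2.4,-1],[0,0,0,0,0,0,-1],[0,0,0,0,0,0,-1],[0,0,0,0,0,0,-1]]'
python3 -m jog '[[0,0,0,4.67,0.84,0,-1],[0,0,0,4.67,0.84,0,-1],[0,0,0,4.67,0.84,0,-1],[0,0,0,4.67,0.84,0,-1],[0,0,0,4.67,0.84,0,-1],[0,0,0,4.67,0.84,0,-1],[0,0,0,0,0,0,-1],[0,0,0,0,0,1,-1]]'
python3 - <<'E'
from h import *
go(.4697,-.0778,.048,10)
E
```

```text
time_s: 31.0
tcp_pos: [0.4697, -0.3653, 0.0399]
orientation: [-3.137, -0.004, 1.743]
ft_force: [-0.0, -0.4, 1.8]
gripper_width: 0.0376
finger_force: 20.0
time_s: 32.0
tcp_pos: [0.4697, -0.365, 0.1723]
orientation: [-3.135, -0.005, 1.743]
ft_force: [-0.1, 0.0, -1.5]
gripper_width: 0.0373
finger_force: 20.0
time_s: 33.0
tcp_pos: [0.4722, -0.0804, 0.1644]
orientation: [-3.138, -0.006, 1.745]
ft_force: [-0.2, -1.6, -2.0]
gripper_width: 0.0375
finger_force: 20.0
t=33.0 tcp=[ 0.4722 -0.0804  0.1644] line=10.0 shift now [ 0.23 -0.16 11.64] turn z -0.0 j7=14; shift after turn [ 0.23 -0.16 11.64]
```

```bash
python3 -m jog '[[0,0,0,0.2,-0.1,2.5,-1],[0,0,0,0,0,3,-1],[0,0,0,0,0,3,-1],[0,0,0,0,0,3.0,-1],[0,0,0,0,0,0,-1],[0,0,0,0,0,0,-1],[0,0,0,0,0,0,0.1],[0,0,0,0,0,0,0.1]]'
python3 -m jog '[[0,0,0,0,0,0,0.1],[0,0,0,0,0,-2,0.1],[0,0,0,0,0,-3,0.1],[0,0,0,0,0,-3,0.1],[0,0,0,0,0,-3,0.5],[0,0,0,0,0,-2,1],[0,0,0,0,0,0,1],[0,0,0,0,0,0,1]]'
cat >> h.py <<'E'
def seps():
    m=cam("top");im=r.snapshot("top")
    for c in blobs(mask(im,"green"),300): print("green",*rect(m,c,.035))
    for c in blobs(mask(im,"black")[110:240],400):
        c=c+[0,110]; b=rect(m,c,.04)
        if abs(b[1][0]-200)<15: print("plate",*b)
E
python3 - <<'E'
from h import *
for n in("wrist","top"):
  for o in reds(n): print(n,*o)
seps()
cv2.imwrite("pics/p4.png",r.snapshot("wrist")[:,:,::-1])
go(.448,.27,.15,91)
E
```

```text
time_s: 34.0
tcp_pos: [0.4706, -0.0784, 0.0502]
orientation: [-3.138, -0.004, 1.743]
ft_force: [-0.9, -0.0, -1.0]
gripper_width: 0.0461
finger_force: 0.0
time_s: 35.0
tcp_pos: [0.4703, -0.0788, 0.1788]
orientation: [-3.136, -0.005, 1.743]
ft_force: [0.5, 0.0, -0.7]
gripper_width: 0.0801
finger_force: 0.0
wrist [322.  241.9] [ 0.4704 -0.0815]
wrist [320.8 167.1] [ 0.4598 -0.0261]
wrist [323.1  84. ] [0.4519 0.0289]
wrist [322.4   6.7] [0.4435 0.0742]
top [277.9 265.7] [0.4444 0.0794]
top [301.5 261.8] [0.4541 0.0281]
top [326.5 258.6] [ 0.4621 -0.0261]
green [0.44332391 0.39532889] (199.6600799560547, 63.22073745727539) -1.2839584350585938
green [0.44825159 0.26939975] (199.3267364501953, 62.5318603515625) 1.4063827991485596
plate [0.64758588 0.14504749] (199.33065795898438, 60.95473861694336) 88.42826843261719
plate [ 0.72919806 -0.74065967] (185.59896850585938, 48.680511474609375) -11.182273864746094
t=35.2 tcp=[ 0.4702 -0.0793  0.1788] line=9.8 shift now [34.79  3.79  2.95] turn z -81.2 j7=10; shift after turn [ 1.59 34.96  2.95]
```

View pics/p4.png

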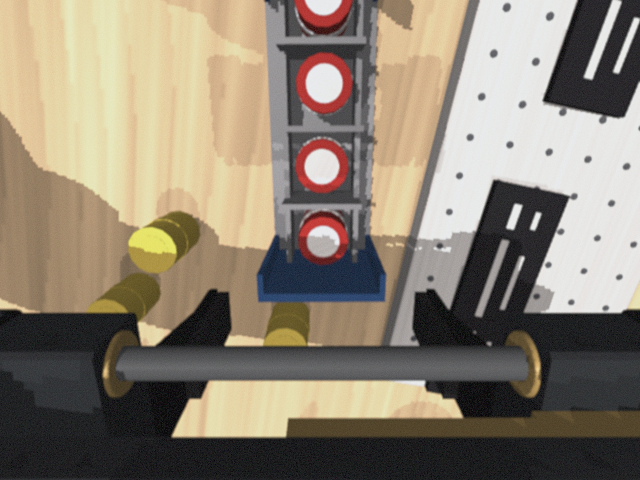

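All four red cylinders stand in pockets, at (323,8), (323,84), (321,167), (322,242). The near blue wall's outer edge runs (258,300)–(385,300).

```bash
python3 - <<'E'
from h import *
m=cam("wrist"); p=cast(m,[(258,300.5),(385,300.5)],.104); print(p, np.degrees(np.arctan2(*(p[1]-p[0])[::-1])), p.mean(0)+.112*np.array([-.174,.985]))
E
python3 -m jog '[[0,0,0,4.97,0.54,0,1],[0,0,0,4.97,0.54,0,1],[0,0,0,4.97,0.54,0,1],[0,0,0,4.97,0.54,0,1],[0,0,0,4.97,0.54,0,1],[0,0,0,4.97,0.54,0,1],[0,0,0,4.97,0.54,0,1],[0,0,0,0,0,0,1]]'
python3 -m jog '[[0,0,-10.15,0,0,0,1],[0,0,-10.15,0,0,0,1],[0,0,-10.15,0,0,0,1],[0,0,-10.15,0,0,0,1],[0,0,-10.15,0,0,0,1],[0,0,-10.15,0,0,0,1],[0,0,-10.15,0,0,0,1],[0,0,-10.15,0,0,0,1]]'
python3 -m jog '[[0,0,0,0,0,0,1],[0,0,0,0,0,0,1],[0,0,0,0,0,0,1],[0,0,0,0,0,0,1],[0,0,0,0,0,0,1],[0,0,0,0,0,0,1],[0,0,0,0,0,0,1],[0,0,0,0,0,0,1]]'
python3 - <<'E'
from h import *
go(.4482,.2694,.027,91.4)
cv2.imwrite("pics/p5.png",r.snapshot("wrist")[:,:,::-1])
m=cam("wrist");im=cv2.imread("pics/p5.png")[:,:,::-1].copy()
for c in blobs(mask(im,"green"),300): print("green",c.min(0),c.max(0),*rect(m,c,.035))
E
```

```text
[[ 0.43230151 -0.11744633]
 [ 0.51711344 -0.10260845]] 9.923486132517281 [4.55219473e-01 2.92606427e-04]
time_s: 36.2
tcp_pos: [0.4471, 0.2739, 0.1793]
orientation: [-3.136, -0.001, 1.749]
ft_force: [0.7, -0.5, 0.1]
gripper_width: 0.087
finger_force: 0.0
time_s: 37.2
tcp_pos: [0.4485, 0.2689, 0.1798]
orientation: [3.14, -0.006, -3.119]
ft_force: [-0.6, 0.7, -0.5]
gripper_width: 0.0871
finger_force: 0.0
time_s: 38.2
tcp_pos: [0.4484, 0.2702, 0.1806]
orientation: [3.138, -0.005, -3.123]
ft_force: [-0.4, -0.1, 0.5]
gripper_width: 0.0869
finger_force: 0.0
t=38.2 tcp=[0.4484 0.2702 0.1806] line=91.0 shift now [-0.06 -0.13 15.36] turn z -0.4 j7=60; shift after turn [-0.06 -0.13 15.36]
green [281 102] [359 334] [0.44721042 0.26971332] (197.29376220703125, 61.82707214355469) 1.5468113422393799
green [427  96] [534 333] [0.44285159 0.3953663 ] (198.59498596191406, 63.8237419128418) -1.5349044799804688
```

View pics/p5.png

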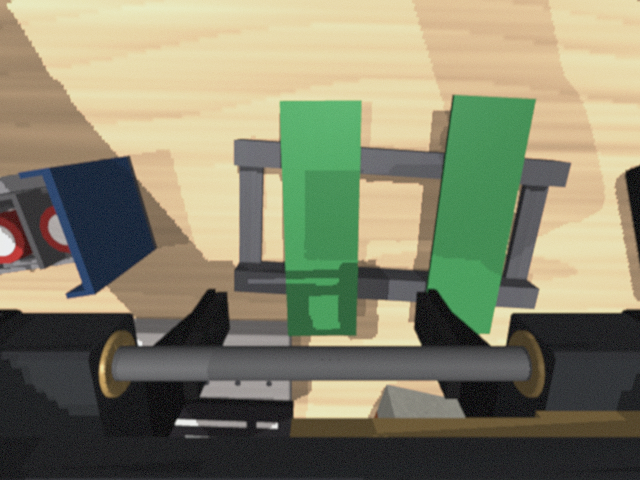

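Both separators are fully visible: the near one (281–361,101–334), the far one (427–534,96–333). The rack's end bar has its right edge at about (264,210), close to where the left finger will go.

```bash
python3 - <<'E'
from h import *
m=cam("wrist"); print(cast(m,[(264,210),(263,265)],.03),cast(m,[(264,210),(283,220),(359,220)],.035))
E
python3 -m jog '[[0,0,-0.4,-0.1,-0.1,3,0.72],[0,0,0,0,0,3,0.72],[0,0,0,0,0,3,0.72],[0,0,0,0,0,3,0.72],[0,0,0,0,0,0,0.72],[0,0,0,0,0,0,0.72],[0,0,0,0,0,0,0.72],[0,0,0,0,0,0,0.72]]'
python3 - <<'E'
from h import *
go(.448,.2696,.0265,91.4)
E
```

```text
[[0.43354375 0.22247859]
 [0.48217333 0.22030317]] [[0.43246435 0.22321255]
 [0.44058796 0.23862407]
 [0.43952773 0.30119974]]
time_s: 39.25
tcp_pos: [0.4492, 0.27, 0.0615]
orientation: [3.137, -0.004, -3.116]
ft_force: [0.2, -0.3, -0.5]
gripper_width: 0.075
finger_force: 0.0
t=39.2 tcp=[0.4492 0.27   0.0615] line=91.5 shift now [ 0.11 -0.05  3.5 ] turn z 0.1 j7=68; shift after turn [ 0.11 -0.05  3.5 ]
```

The end bar leaves only about 16 mm, so I'll pinch the edge with the tips kept above rack height (30 mm).

```bash
python3 -m jog '[[0,0,0,0.1,0,1.5,0.72],[0,0,0,0,0,1.5,0.72],[0,0,0,0,0,0,0.72],[0,0,0,0,0,0,0.72],[0,0,0,0,0,0,0.72],[0,0,0,0,0,0,0.72],[0,0,0,0,0,0,0.72],[0,0,0,0,0,0,0.72]]'
python3 -m jog '[[0,0,0,0,0,0,-1],[0,0,0,0,0,0,-1],[0,0,0,0,0,0,-1],[0,0,0,0,0,0,-1],[0,0,0,0,0,0,-1],[0,0,0,0,0,0,-1],[0,0,0,0,0,0,-1],[0,0,0,0,0,0,-1]]' 20
python3 - <<'E'
from h import *
a=cv2.resize(r.snapshot("wrist"),(400,300)); s=r.snapshot("side")[130:280,210:410]; s=cv2.resize(s,(400,300),interpolation=2)
cv2.imwrite("pics/p6.png",np.hstack([a,s])[:,:,::-1])
E
```

```text
time_s: 40.25
tcp_pos: [0.4476, 0.2697, 0.0307]
orientation: [3.138, -0.005, -3.116]
ft_force: [0.6, 0.8, 0.1]
gripper_width: 0.075
finger_force: 0.0
time_s: 41.25
tcp_pos: [0.4476, 0.2696, 0.0306]
orientation: [3.138, -0.005, -3.116]
ft_force: [-0.1, -0.0, 0.2]
gripper_width: 0.0612
finger_force: 20.0
```

View pics/p6.png

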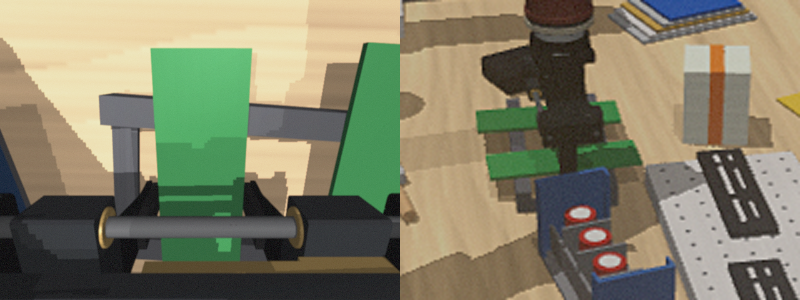

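The separator is gripped squarely (wrist crop (200,150)), width 61 mm.

```bash
python3 -m jog '[[0,0,0,0,0,-1,-1],[0,0,0,0,0,-2,-1],[0,0,0,0,0,-3,-1],[0,0,0,0,0,-3,-1],[0,0,0,0,0,-3,-1],[0,0,0,0,0,-3,-1],[0,0,0,0,0,0,-1],[0,0,0,0,0,0,-1]]'
python3 -m jog '[[0,0,10.2,0,0,0,-1],[0,0,10.2,0,0,0,-1],[0,0,10.2,0,0,0,-1],[0,0,10.2,0,0,0,-1],[0,0,10.2,0,0,0,-1],[0,0,10.2,0,0,0,-1],[0,0,10.2,0,0,0,-1],[0,0,10.2,0,0,0,-1]]'
python3 -m jog '[[0,0,0,-3.82,-0.56,0,-1],[0,0,0,-3.82,-0.56,0,-1],[0,0,0,-3.82,-0.56,0,-1],[0,0,0,-3.82,-0.56,0,-1],[0,0,0,-3.82,-0.56,0,-1],[0,0,0,-3.82,-0.56,0,-1],[0,0,0,-3.82,-0.56,0,-1],[0,0,0,0,0,0,-1]]'
python3 - <<'E'
from h import *
go(.4555,-.0005,.12,10)
E
```

```text
time_s: 42.35
tcp_pos: [0.4481, 0.269, 0.1803]
orientation: [3.138, -0.006, -3.116]
ft_force: [-0.0, -0.5, -0.6]
gripper_width: 0.0611
finger_force: 20.0
time_s: 43.35
tcp_pos: [0.4478, 0.2686, 0.1795]
orientation: [-3.135, -0.002, 1.737]
ft_force: [0.3, -0.0, -0.3]
gripper_width: 0.062
finger_force: 20.0
time_s: 44.35
tcp_pos: [0.4549, -0.0038, 0.179]
orientation: [-3.135, -0.004, 1.738]
ft_force: [-0.2, -0.3, -0.8]
gripper_width: 0.0612
finger_force: 20.0
t=44.4 tcp=[ 0.4549 -0.0038  0.179 ] line=9.6 shift now [0.29 0.15 5.9 ] turn z -0.4 j7=-4; shift after turn [0.29 0.15 5.9 ]
```

```bash
python3 -m jog '[[0,0,-0.4,0.3,0.1,2,-1],[0,0,0,0,0,2,-1],[0,0,0,0,0,1.9,-1],[0,0,0,0,0,0,-1],[0,0,0,0,0,0,-1],[0,0,0,0,0,0,-1],[0,0,0,0,0,0,-1],[0,0,0,0,0,0,-1]]'
python3 - <<'E'
from h import *
im=r.snapshot("wrist");s=r.sense();z=s["tcp_pos"][2]
top=r.snapshot("top"); m=cam("top")
for c in blobs(mask(top,"green"),300): print("top",*rect(m,c,z+.0045))
m=cam("wrist")
for c in blobs(mask(im,"green"),300): print("w",c.min(0),c.max(0),cast(m,cv2.approxPolyDP(c,3,True)[:,0],z+.0045).round(4).tolist())
cv2.imwrite("pics/p7.png",np.hstack([cv2.resize(im,(400,300)),cv2.resize(top[200:320,236:396],(400,300))])[:,:,::-1])
go(.4555,-.0005,.07,10)
E
```

```text
time_s: 45.35
tcp_pos: [0.4558, 0.0024, 0.1209]
orientation: [-3.137, -0.004, 1.75]
ft_force: [0.5, -0.7, -0.9]
gripper_width: 0.0613
finger_force: 20.0
top [0.44108047 0.08571034] (62.621368408203125, 32.591407775878906) 7.748086929321289
top [0.4329335  0.36047824] (181.76292419433594, 57.630367279052734) -1.2223968505859375
w [259 381] [383 417] [[0.432, -0.0389], [0.4351, -0.0588], [0.4957, -0.0477], [0.4912, -0.0281]]
w [240  76] [403 345] [[0.4084, 0.0958], [0.4079, 0.0896], [0.4284, -0.0183], [0.4875, -0.008], [0.4681, 0.1062]]
t=45.5 tcp=[0.4557 0.0023 0.1208] line=10.2 shift now [-0.3  -0.05  5.08] turn z 0.2 j7=4; shift after turn [-0.3  -0.05  5.08]
```

View pics/p7.png

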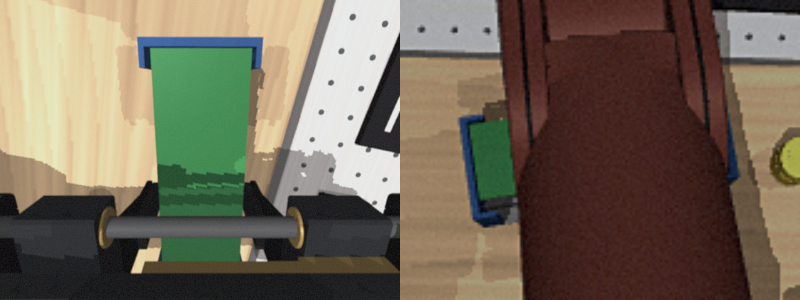

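The separator (152–252,48–260 in the left half) is parallel to the blue wall and centred in it. It needs about 2.5 mm toward -x of the tool; then lower and release.

```bash
python3 -m jog '[[0,0,0,-0.25,0,1,-1],[0,0,0,0,0,1,-1],[0,0,0,0,0,1,-1],[0,0,0,0,0,1,-1],[0,0,0,0,0,0.6,-1],[0,0,0,0,0,0.4,-1],[0,0,0,0,0,0,-1],[0,0,0,0,0,0,-1]]'
python3 - <<'E'
from h import *
go(.4555,-.0005,.07,10)
E
python3 -m jog '[[0,0,0,0,0,0,0.7],[0,0,0,0,0,0,0.7],[0,0,0,0,0,0,0.7],[0,0,0,0,0,0,0.7],[0,0,0,0,0,-3,1],[0,0,0,0,0,-3,1],[0,0,0,0,0,-3,1],[0,0,0,0,0,-2,1]]'
python3 - <<'E'
from h import *
im=r.snapshot("wrist");m=cam("wrist")
for c in blobs(mask(im,"green"),300): print("w",c.min(0),c.max(0),cast(m,cv2.approxPolyDP(c,3,True)[:,0],.073).round(4).tolist())
go(.443,.395,.15,88.7)
cv2.imwrite("pics/p8.png",im[:,:,::-1]); seps()
E
```

```text
time_s: 46.45
tcp_pos: [0.4561, 0.0, 0.071]
orientation: [-3.137, -0.004, 1.75]
ft_force: [0.4, -0.6, 0.1]
gripper_width: 0.0617
finger_force: 20.0
t=46.5 tcp=[0.4561 0.     0.071 ] line=10.2 shift now [-0.04 -0.06  0.1 ] turn z 0.2 j7=17; shift after turn [-0.04 -0.06  0.1 ]
time_s: 47.45
tcp_pos: [0.4569, 0.0001, 0.1822]
orientation: [-3.139, -0.006, 1.75]
ft_force: [0.0, -0.2, -0.2]
gripper_width: 0.0867
finger_force: 0.0
w [274  98] [368 345] [[0.4094, 0.0923], [0.4413, -0.091], [0.5021, -0.081], [0.4705, 0.1032]]
t=47.5 tcp=[ 0.4579 -0.      0.1839] line=10.2 shift now [39.12  5.56  3.63] turn z -78.5 j7=-6; shift after turn [ 2.37 39.44  3.63]
green [0.44889307 0.07361299] (64.9972152709961, 57.15385437011719) 11.084726333618164
green [0.44313712 0.39557227] (199.00711059570312, 62.51176834106445) -1.5317840576171875
plate [ 0.72905878 -0.74100958] (185.9510498046875, 49.10485076904297) -11.766334533691406
```

Separator 1 is down and centred, within about 2 mm. Next, the left plate.

```bash
python3 -m jog '[[0,0,5.9,0,0,0,1],[0,0,5.9,0,0,0,1],[0,0,0,3,3.7,0,0.8],[0,0,0,3,3.7,0,0.8],[0,0,0,3,3.7,0,0.8],[0,0,0,3,3.7,0,0.8],[0,0,0,3,3.7,0,0.8],[0,0,0,0,0,2,0.8]]'
python3 -m jog '[[0,0,0,0,0,2,0.8],[0,0,0,0,0,0,0.8],[0,0,0,0,0,0,0.8],[0,0,0,0,0,0,0.8],[0,0,0,0,0,0,0.8],[0,0,0,0,0,0,0.8],[0,0,0,0,0,0,0.8],[0,0,0,0,0,0,0.8]]'
python3 - <<'E'
from h import *
im=r.snapshot("wrist");m=cam("wrist")
k=cv2.morphologyEx(mask(im,"black"),cv2.MORPH_CLOSE,np.ones((5,5)))
for c in blobs(k,600): print("w",c.min(0),c.max(0),cast(m,cv2.approxPolyDP(c,4,True)[:,0],.04).round(4).tolist()[:10])
go(.6477,.1451,.034,-1.6); print(r.sense()["orientation"])
cv2.imwrite("pics/p9.png",im[:,:,::-1])
E
```

```text
time_s: 48.55
tcp_pos: [0.622, 0.1297, 0.1561]
orientation: [-3.121, -0.002, 1.542]
ft_force: [0.0, -0.2, 0.4]
gripper_width: 0.0784
finger_force: 0.0
time_s: 49.55
tcp_pos: [0.6192, 0.1278, 0.1378]
orientation: [-3.119, -0.005, 1.539]
ft_force: [-0.1, -1.0, 0.2]
gripper_width: 0.0786
finger_force: 0.0
w [  0 288] [639 479] [[0.3698, 0.0847], [0.3575, 0.0418], [0.3961, 0.0429], [0.3969, 0.0364], [0.4091, 0.0399], [0.4073, 0.025], [0.4095, 0.0343], [0.4196, 0.0397], [0.4273, 0.034], [0.4444, 0.0383]]
w [283  66] [639 417] [[0.6729, 0.243], [0.6769, 0.2349], [0.6695, 0.2334], [0.6684, 0.2276], [0.6633, 0.2284], [0.6624, 0.2122], [0.6566, 0.213], [0.6565, 0.2262], [0.6546, 0.2209], [0.647, 0.2236]]
w [146   0] [175 153] [[0.5171, 0.2853], [0.5125, 0.1989], [0.5161, 0.1962], [0.522, 0.1998], [0.5261, 0.2849]]
w [0 0] [ 28 151] [[0.4286, 0.2887], [0.4055, 0.2087], [0.4074, 0.2009], [0.4214, 0.2018], [0.4231, 0.2183], [0.4274, 0.2194]]
t=49.6 tcp=[0.6192 0.1278 0.1377] line=-1.8 shift now [ 1.77  3.02 10.32] turn z -0.2 j7=6; shift after turn [ 1.76  3.03 10.32]
[-3.11938391 -0.00508482  1.5386017 ]
```

View pics/p9.png

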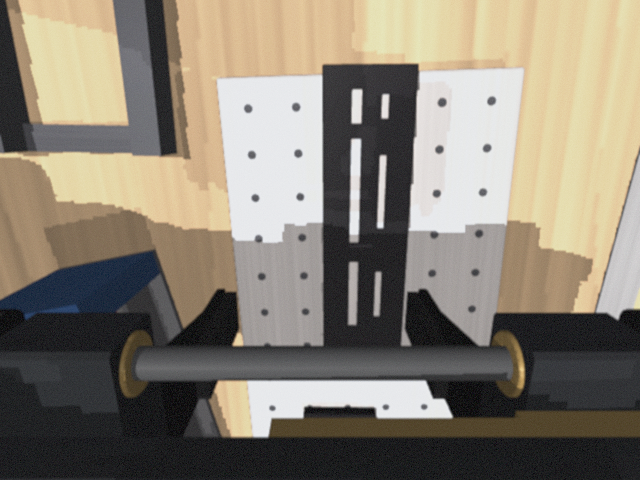

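The plate spans (323–418,66) down to (323–405,345), with engraving up. The tool has tilted 1.3°, so I'll level it and centre on the plate.

```bash
python3 - <<'E'
from h import *
m=cam("wrist"); p=cast(m,[(322.5,65.5),(418.5,65.5),(323,200),(412,200),(323.5,330),(405.5,330)],.04); print(p.round(4).tolist())
a=p[4:].mean(0)-p[:2].mean(0); a/=np.linalg.norm(a); print("centre",p[:2].mean(0)+.1*a,"axis",np.degrees(np.arctan2(a[1],a[0])))
E
python3 -m jog '[[-1.3,-0.3,-0.2,0,0,0,0.8],[0,0,0,0,0,0,0.8],[0,0,0,0.9,1.4,1,0.8],[0,0,0,0.9,1.4,1,0.8],[0,0,0,0,0,1,0.8],[0,0,0,0,0,1,0.8],[0,0,0,0,0,0,0.8],[0,0,0,0,0,0,0.8]]'
python3 - <<'E'
from h import *
go(.6477,.1451,.034,-1.6); print(r.sense()["orientation"])
E
```

```text
[[0.6213, 0.2457], [0.6805, 0.2436], [0.619, 0.1615], [0.6796, 0.1597], [0.6162, 0.0614], [0.6783, 0.0601]]
centre [0.64893441 0.14466909] axis -91.14945166473788
time_s: 50.6
tcp_pos: [0.6477, 0.1447, 0.0981]
orientation: [3.141, -0.0, 1.542]
ft_force: [-0.4, -0.1, -1.3]
gripper_width: 0.0783
finger_force: 0.0
t=50.6 tcp=[0.6477 0.1447 0.0981] line=-1.7 shift now [ 0.04 -0.    6.41] turn z -0.1 j7=6; shift after turn [ 0.04 -0.    6.41]
[ 3.14082781e+00 -1.39767827e-04  1.54178861e+00]
```

```bash
python3 -m jog '[[0,0,0,0,0,1.5,0.8],[0,0,0,0,0,1.5,0.8],[0,0,0,0,0,1.5,0.8],[0,0,0,0,0,1,0.8],[0,0,0,0,0,0.6,0.8],[0,0,0,0,0,0.4,0.8],[0,0,0,0,0,0,0.8],[0,0,0,0,0,0,0.8]]' 40
python3 -m jog '[[0,0,0,0,0,0,-1],[0,0,0,0,0,0,-1],[0,0,0,0,0,0,-1],[0,0,0,0,0,0,-1],[0,0,0,0,0,0,-1],[0,0,0,0,0,0,-1],[0,0,0,0,0,0,-1],[0,0,0,0,0,0,-1]]' 40
python3 -m jog '[[0,0,0,0,0,-1,-1],[0,0,0,0,0,-2,-1],[0,0,0,0,0,-3,-1],[0,0,0,0,0,-3,-1],[0,0,0,0,0,-3,-1],[0,0,0,0,0,-2,-1],[0,0,0,0,0,0,-1],[0,0,0,0,0,0,-1]]'
python3 - <<'E'
from h import *
go(.456,-.0005,.18,10); print(r.sense()["orientation"])
E
```

```text
time_s: 51.6
tcp_pos: [0.648, 0.145, 0.0332]
orientation: [3.141, -0.0, 1.542]
ft_force: [-0.9, 0.1, -0.2]
gripper_width: 0.0782
finger_force: 0.0
time_s: 52.6
tcp_pos: [0.6479, 0.145, 0.0329]
orientation: [3.141, -0.0, 1.542]
ft_force: [-0.6, 0.2, 3.1]
gripper_width: 0.0592
finger_force: 40.0
time_s: 53.6
tcp_pos: [0.6471, 0.1451, 0.1717]
orientation: [-3.141, 0.0, 1.542]
ft_force: [-0.6, -0.1, -3.2]
gripper_width: 0.0594
finger_force: 40.0
t=53.6 tcp=[0.6471 0.1451 0.1717] line=-1.6 shift now [-15.1  -18.69  -0.81] turn z -11.6 j7=4; shift after turn [-11.02 -21.35  -0.81]
[-3.14072440e+00  2.16999107e-04  1.54224739e+00]
```

```bash
python3 -m jog '[[0,0,-5.8,0,0,-0.5,-1],[0,0,-5.8,0,0,0,-1],[0,0,0,-2.2,-4.27,0,-1],[0,0,0,-2.2,-4.27,0,-1],[0,0,0,-2.2,-4.27,0,-1],[0,0,0,-2.2,-4.27,0,-1],[0,0,0,-2.2,-4.27,0,-1],[0,0,0,0,0,0,-1]]'
python3 -m jog '[[0,0,0,0,0,2,-1],[0,0,0,0,0,2,-1],[0,0,0,0,0,0,-1],[0,0,0,0,0,0,-1],[0,0,0,0,0,0,-1],[0,0,0,0,0,0,-1],[0,0,0,0,0,0,-1],[0,0,0,0,0,0,-1]]'
python3 - <<'E'
from h import *
go(.456,-.0005,.0795,10); print(r.sense()["orientation"])
E
```

```text
time_s: 54.6
tcp_pos: [0.467, 0.0129, 0.1779]
orientation: [-3.129, -0.014, 1.744]
ft_force: [-0.1, 0.5, -1.8]
gripper_width: 0.0592
finger_force: 40.0
time_s: 55.6
tcp_pos: [0.4683, 0.0135, 0.1386]
orientation: [-3.129, -0.005, 1.744]
ft_force: [-0.1, -0.2, -2.2]
gripper_width: 0.0593
finger_force: 40.0
t=55.6 tcp=[0.4683 0.0135 0.1386] line=9.9 shift now [-1.19 -1.38  5.92] turn z -0.1 j7=6; shift after turn [-1.19 -1.38  5.92]
[-3.12912534 -0.0046092   1.74412769]
```

```bash
python3 -m jog '[[-0.7,-0.3,-0.1,0,0,0,-1],[0,0,0,-0.6,-0.7,0,-1],[0,0,0,-0.6,-0.7,0,-1],[0,0,0,0,0,1,-1],[0,0,0,0,0,1,-1],[0,0,0,0,0,0,-1],[0,0,0,0,0,0,-1],[0,0,0,0,0,0,-1]]'
python3 - <<'E'
from h import *
im=r.snapshot("wrist");m=cam("wrist")
go(.456,-.0005,.0775,10); print(r.sense()["orientation"])
k=(cv2.morphologyEx(mask(im,"black"),cv2.MORPH_CLOSE,np.ones((7,7))))[:280]
for c in blobs(k,3000): print(c.min(0),c.max(0)); t=c[c[:,1]<c[:,1].min()+4]; e=cast(m,[(t[:,0].min(),t[:,1].min()),(t[:,0].max(),t[:,1].min())],r.sense()["tcp_pos"][2]+.007); print(e, e.mean(0)-.1*np.array([-.174,.985]))
E
```

```text
time_s: 56.6
tcp_pos: [0.4568, -0.0008, 0.1188]
orientation: [3.141, 0.001, 1.746]
ft_force: [0.3, 0.3, -1.8]
gripper_width: 0.059
finger_force: 40.0
t=56.6 tcp=[ 0.4568 -0.0008  0.1188] line=10.0 shift now [ 0.04 -0.07  4.13] turn z 0.0 j7=2; shift after turn [ 0.04 -0.07  4.13]
[3.14148387e+00 6.30795113e-04 1.74583233e+00]
[243  67] [401 279]
[[0.43039211 0.09931456]
 [0.46644063 0.1056606 ]] [0.46581637 0.00398758]
```

```bash
python3 -m jog '[[0,0,0,0,-0.1,1,-1],[0,0,0,0,0,1,-1],[0,0,0,0,0,1,-1],[0,0,0,0,0,0.7,-1],[0,0,0,0,0,0.4,-1],[0,0,0,0,0,0.1,-1],[0,0,0,0,0,0,-1],[0,0,0,0,0,0,-1]]'
python3 -m jog '[[0,0,0,0,0,0,0.7],[0,0,0,0,0,0,0.7],[0,0,0,0,0,0,0.7],[0,0,0,0,0,0,0.7],[0,0,0,0,0,-3,1],[0,0,0,0,0,-3,1],[0,0,0,0,0,-3,1],[0,0,0,0,0,-2,1]]'
python3 - <<'E'
from h import *
im=r.snapshot("wrist"); cv2.imwrite("pics/p10.png",im[:,:,::-1])
seps(); go(.443,.3954,.18,88.6); print(r.sense()["orientation"])
E
```

```text
time_s: 57.65
tcp_pos: [0.4557, -0.001, 0.0767]
orientation: [3.142, 0.001, 1.746]
ft_force: [-0.1, -0.4, -2.0]
gripper_width: 0.0593
finger_force: 40.0
time_s: 58.65
tcp_pos: [0.4557, -0.0002, 0.1869]
orientation: [3.141, -0.002, 1.747]
ft_force: [-0.1, 0.2, -0.6]
gripper_width: 0.0867
finger_force: 0.0
green [0.44339661 0.39543436] (199.54071044921875, 62.75896453857422) -1.5249176025390625
plate [ 0.72943164 -0.7407002 ] (185.19532775878906, 49.05168151855469) -11.361572265625
t=58.8 tcp=[ 0.4565 -0.0005  0.187 ] line=10.0 shift now [39.21  5.58  0.77] turn z -78.6 j7=-8; shift after turn [ 2.32 39.54  0.77]
[ 3.13955887e+00 -1.45156438e-03  1.74617207e+00]
```

View pics/p10.png

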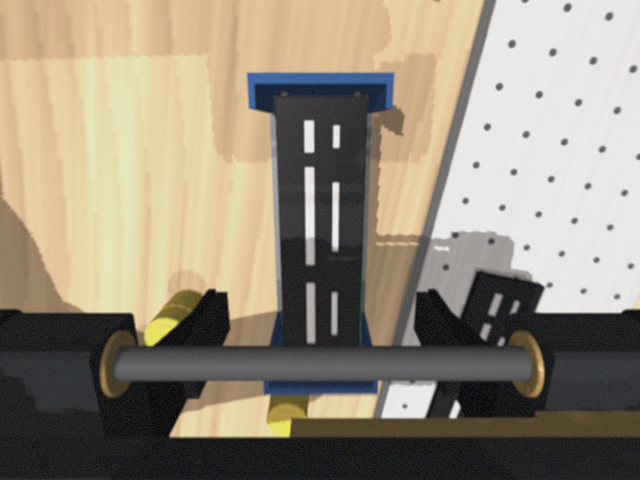

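Plate 1 lies squarely between the blue walls (273–370,95–345), with engraving up. Next, the second separator.

```bash
python3 -m jog '[[0,0,-9.83,0,0,0,1],[0,0,-9.83,0,0,0,1],[0,0,-9.83,0,0,0,1],[0,0,-9.83,0,0,0,1],[0,0,-9.83,0,0,0,1],[0,0,-9.83,0,0,0,1],[0,0,-9.83,0,0,0,1],[0,0,-9.83,0,0,0,1]]'
python3 -m jog '[[0,0,0,0.29,4.94,0,1],[0,0,0,0.29,4.94,0,1],[0,0,0,0.29,4.94,0,1],[0,0,0,0.29,4.94,0,1],[0,0,0,0.29,4.94,0,1],[0,0,0,0.29,4.94,0,1],[0,0,0,0.29,4.94,0,1],[0,0,0,0.29,4.94,0,0.72]]'
python3 -m jog '[[0,0,0,0,0,0,0.72],[0,0,0,0,0,0,0.72],[0,0,0,0,0,0,0.72],[0,0,0,0,0,0,0.72],[0,0,0,0,0,0,0.72],[0,0,0,0,0,0,0.72],[0,0,0,0,0,0,0.72],[0,0,0,0,0,0,0.72]]'
python3 - <<'E'
from h import *
im=r.snapshot("wrist");m=cam("wrist")
for c in blobs(mask(im,"green"),300): print("w",c.min(0),c.max(0),rect(m,c,.035))
go(.4434,.3954,.031,88.5); print(r.sense()["orientation"])
E
```

```text
time_s: 59.75
tcp_pos: [0.4549, -0.0009, 0.1845]
orientation: [-3.14, -0.002, 3.124]
ft_force: [-0.2, 0.0, -0.1]
gripper_width: 0.087
finger_force: 0.0
time_s: 60.75
tcp_pos: [0.4411, 0.3961, 0.1836]
orientation: [-3.139, -0.001, 3.118]
ft_force: [1.0, 0.2, 0.8]
gripper_width: 0.0827
finger_force: 0.0
time_s: 61.75
tcp_pos: [0.4412, 0.3949, 0.1851]
orientation: [-3.141, -0.001, 3.119]
ft_force: [-0.5, 0.3, 0.2]
gripper_width: 0.0751
finger_force: 0.0
w [285 104] [363 332] (array([0.44189017, 0.39564249]), (196.8976593017578, 62.32263946533203), -1.5154266357421875)
t=61.8 tcp=[0.4412 0.3949 0.1851] line=88.7 shift now [-0.24  0.07 15.41] turn z 0.2 j7=62; shift after turn [-0.24  0.07 15.41]
[-3.14076614e+00 -9.39450063e-04  3.11882809e+00]
```

```bash
python3 -m jog '[[0,0,0.2,-0.2,0.1,3,0.72],[0,0,0,0,0,3,0.72],[0,0,0,0,0,3,0.72],[0,0,0,0,0,3,0.72],[0,0,0,0,0,1.5,0.72],[0,0,0,0,0,0,0.72],[0,0,0,0,0,0,0.72],[0,0,0,0,0,0,0.72]]'
python3 - <<'E'
from h import *
go(.4434,.3955,.031,88.5)
E
```

```text
time_s: 62.8
tcp_pos: [0.4435, 0.3962, 0.0511]
orientation: [3.141, -0.0, 3.115]
ft_force: [-0.7, 0.4, 0.3]
gripper_width: 0.0746
finger_force: 0.0
t=62.8 tcp=[0.4435 0.3962 0.0511] line=88.5 shift now [ 0.01 -0.07  2.01] turn z -0.0 j7=68; shift after turn [ 0.01 -0.07  2.01]
```

```bash
python3 -m jog '[[0,0,0,0,-0.05,1,0.72],[0,0,0,0,0,0.7,0.72],[0,0,0,0,0,0.3,0.72],[0,0,0,0,0,0,0.72],[0,0,0,0,0,0,0.72],[0,0,0,0,0,0,-1],[0,0,0,0,0,0,-1],[0,0,0,0,0,0,-1]]' 20
python3 -m jog '[[0,0,0,0,0,0,-1],[0,0,0,0,0,0,-1],[0,0,0,0,0,0,-1],[0,0,0,0,0,0,-1],[0,0,0,0,0,0,-1],[0,0,0,0,0,0,-1],[0,0,0,0,0,0,-1],[0,0,0,0,0,0,-1]]'
python3 -m jog '[[0,0,0,0,0,-1,-1],[0,0,0,0,0,-2,-1],[0,0,0,0,0,-3,-1],[0,0,0,0,0,-3,-1],[0,0,0,0,0,-3,-1],[0,0,0,0,0,-3,-1],[0,0,0,0,0,0,-1],[0,0,0,0,0,0,-1]]'
python3 -m jog '[[0,0,0,-0.2,-4.9,0,-1],[0,0,0,-0.2,-4.9,0,-1],[0,0,0,-0.2,-4.9,0,-1],[0,0,0,-0.2,-4.9,0,-1],[0,0,0,-0.2,-4.9,0,-1],[0,0,0,-0.2,-4.9,0,-1],[0,0,0,-0.2,-4.9,0,-1],[0,0,0,-0.2,-4.9,0,-1]]'
python3 -m jog '[[0,0,9.8,0,0,0,-1],[0,0,9.8,0,0,0,-1],[0,0,9.8,0,0,0,-1],[0,0,9.8,0,0,0,-1],[0,0,9.8,0,0,0,-1],[0,0,9.8,0,0,0,-1],[0,0,9.8,0,0,0,-1],[0,0,9.9,0,0,0,-1]]'
python3 - <<'E'
from h import *
go(.4558,-.0005,.086,10); print(r.sense()["orientation"])
E
```

```text
time_s: 63.8
tcp_pos: [0.4431, 0.3953, 0.0302]
orientation: [-3.141, -0.001, 3.115]
ft_force: [0.1, 0.4, 1.0]
gripper_width: 0.0616
finger_force: 20.0
time_s: 64.8
tcp_pos: [0.443, 0.3954, 0.0302]
orientation: [-3.141, -0.001, 3.115]
ft_force: [-0.7, -0.2, 4.3]
gripper_width: 0.0617
finger_force: 20.0
time_s: 65.8
tcp_pos: [0.4429, 0.3953, 0.1801]
orientation: [-3.141, -0.001, 3.115]
ft_force: [-0.5, 0.3, -1.2]
gripper_width: 0.0615
finger_force: 20.0
time_s: 66.8
tcp_pos: [0.4475, 0.0064, 0.18]
orientation: [3.141, -0.004, 3.116]
ft_force: [1.6, 0.1, -0.3]
gripper_width: 0.0616
finger_force: 20.0
time_s: 67.8
tcp_pos: [0.4476, 0.0076, 0.1798]
orientation: [-3.137, 0.001, 1.74]
ft_force: [-0.2, -0.7, -0.3]
gripper_width: 0.0615
finger_force: 20.0
t=67.8 tcp=[0.4476 0.0076 0.1798] line=9.7 shift now [-0.92  0.72  9.37] turn z -0.3 j7=-4; shift after turn [-0.93  0.71  9.37]
[-3.13688992e+00  1.25533628e-03  1.73968453e+00]
```

```bash
python3 -m jog '[[-0.2,0,-0.3,-0.9,0.7,1,-1],[0,0,0,0,0,2,-1],[0,0,0,0,0,2,-1],[0,0,0,0,0,1,-1],[0,0,0,0,0,0,-1],[0,0,0,0,0,0,-1],[0,0,0,0,0,0,-1],[0,0,0,0,0,0,-1]]'
python3 - <<'E'
from h import *
im=r.snapshot("wrist");m=cam("wrist");z=r.sense()["tcp_pos"][2]
for c in blobs(mask(im,"green"),3000): print("w",c.min(0),c.max(0),cast(m,cv2.approxPolyDP(c,3,True)[:,0],z+.0045).round(4).tolist())
go(.4558,-.0005,.085,10); print(r.sense()["orientation"])
E
```

```text
time_s: 68.8
tcp_pos: [0.457, 0.0002, 0.1208]
orientation: [3.141, 0.0, 1.751]
ft_force: [1.0, -0.3, -0.2]
gripper_width: 0.0614
finger_force: 20.0
w [258 381] [384 417] [[0.4332, -0.0411], [0.4363, -0.061], [0.4971, -0.0501], [0.4924, -0.0299]]
w [239  74] [404 345] [[0.4087, 0.0942], [0.4296, -0.0204], [0.4892, -0.0102], [0.4694, 0.1045]]
t=68.8 tcp=[4.569e-01 2.000e-04 1.208e-01] line=10.3 shift now [-0.05 -0.13  3.58] turn z 0.3 j7=5; shift after turn [-0.05 -0.13  3.58]
[3.14071778e+00 2.72812576e-04 1.75079997e+00]
```

```bash
python3 -m jog '[[0,0,0.2,-0.1,-0.1,1,-1],[0,0,0,0,0,1,-1],[0,0,0,0,0,0.8,-1],[0,0,0,0,0,0.5,-1],[0,0,0,0,0,0.35,-1],[0,0,0,0,0,0,-1],[0,0,0,0,0,0,-1],[0,0,0,0,0,0,-1]]'
python3 -m jog '[[0,0,0,0,0,0,0.7],[0,0,0,0,0,0,0.7],[0,0,0,0,0,0,0.7],[0,0,0,0,0,0,0.7],[0,0,0,0,0,-3,1],[0,0,0,0,0,-3,1],[0,0,0,0,0,-3,1],[0,0,0,0,0,-2,1]]'
python3 - <<'E'
from h import *
im=r.snapshot("wrist");m=cam("wrist"); cv2.imwrite("pics/p11.png",im[:,:,::-1])
for c in blobs(mask(im,"green"),3000): print("w",c.min(0),c.max(0),cast(m,cv2.approxPolyDP(c,3,True)[:,0],.088).round(4).tolist())
go(.6238,-.1155,.15,-1.7); print(r.sense()["orientation"])
E
```

```text
time_s: 69.85
tcp_pos: [0.4561, -0.001, 0.0842]
orientation: [3.141, 0.0, 1.747]
ft_force: [-0.1, -0.4, -0.0]
gripper_width: 0.0616
finger_force: 20.0
time_s: 70.85
tcp_pos: [0.4563, -0.0009, 0.1954]
orientation: [3.14, -0.0, 1.747]
ft_force: [-0.4, 0.9, 0.3]
gripper_width: 0.0868
finger_force: 0.0
w [273  95] [368 345] [[0.4091, 0.0927], [0.4411, -0.0914], [0.5017, -0.0818], [0.4702, 0.1035]]
t=70.9 tcp=[ 0.4572 -0.0009  0.1972] line=10.1 shift now [-14.2   14.38   4.76] turn z 11.8 j7=-4; shift after turn [-10.97  16.97   4.76]
[ 3.13780550e+00 -7.61043243e-04  1.74669712e+00]
```

Separator 2 is down, 62 mm wide at the expected height and centred. Last plate.

```bash
python3 -m jog '[[0,0,5.9,0,0,0,1],[0,0,5.9,0,0,0,1],[0,0,0,-2.2,3.4,0,0.8],[0,0,0,-2.2,3.4,0,0.8],[0,0,0,-2.2,3.4,0,0.8],[0,0,0,-2.2,3.4,0,0.8],[0,0,0,-2.2,3.4,0,0.8],[0,0,0,0,0,2.4,0.8]]'
python3 -m jog '[[0,0,0,0,0,2.4,0.8],[0,0,0,0,0,0,0.8],[0,0,0,0,0,0,0.8],[0,0,0,0,0,0,0.8],[0,0,0,0,0,0,0.8],[0,0,0,0,0,0,0.8],[0,0,0,0,0,0,0.8],[0,0,0,0,0,0,0.8]]'
python3 - <<'E'
from h import *
im=r.snapshot("wrist"); cv2.imwrite("pics/p12.png",im[:,:,::-1])
seps(); go(.6238,-.1155,.033,-1.7); print(r.sense()["orientation"])
m=cam("wrist"); k=mask(im,"black")
for v in (120,160,200,240,280,320):
    u=np.flatnonzero(k[v,240:410])+240
    if len(u): print(v,u.min(),u.max(),cast(m,[(u.min(),v),(u.max()+1,v)],.04).round(4).tolist())
E
```

```text
time_s: 71.9
tcp_pos: [0.621, -0.1174, 0.1696]
orientation: [3.141, 0.003, 1.537]
ft_force: [0.3, -0.5, -0.5]
gripper_width: 0.0784
finger_force: 0.0
time_s: 72.9
tcp_pos: [0.619, -0.1139, 0.1458]
orientation: [-3.14, -0.0, 1.54]
ft_force: [0.8, -0.1, -0.6]
gripper_width: 0.0784
finger_force: 0.0
plate [ 0.72933954 -0.74106073] (185.30734252929688, 48.70701217651367) -11.560394287109375
t=73.0 tcp=[ 0.6191 -0.1138  0.1457] line=-1.7 shift now [-0.15  0.5  11.27] turn z -0.0 j7=27; shift after turn [-0.15  0.5  11.27]
[-3.14005689e+00 -6.77409848e-05  1.54052765e+00]
120 350 373 [[0.6402, -0.0291], [0.6561, -0.0296]]
160 287 371 [[0.5969, -0.0538], [0.655, -0.0556]]
200 288 370 [[0.596, -0.0814], [0.6546, -0.0833]]
240 290 368 [[0.5958, -0.1109], [0.6533, -0.1127]]
280 290 366 [[0.594, -0.1423], [0.652, -0.1442]]
320 292 409 [[0.5937, -0.176], [0.6857, -0.1789]]
```

View pics/p12.png

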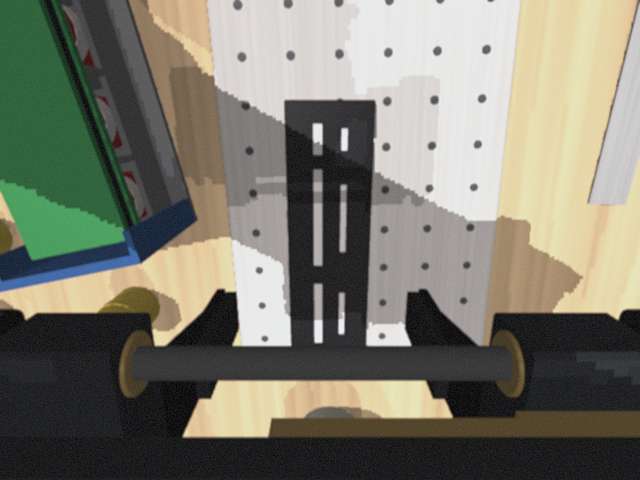

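The plate spans (285–376,100) down to (292–366,345), undisturbed, engraved face up.

```bash
python3 -m jog '[[0,0,0,-0.15,0.5,2,0.8],[0,0,0,0,0,2,0.8],[0,0,0,0,0,2,0.8],[0,0,0,0,0,2,0.8],[0,0,0,0,0,0,0.8],[0,0,0,0,0,0,0.8],[0,0,0,0,0,0,0.8],[0,0,0,0,0,0,0.8]]'
python3 - <<'E'
from h import *
go(.6240,-.1155,.033,-1.7); print(r.sense()["orientation"])
E
```

```text
time_s: 74.0
tcp_pos: [0.6243, -0.1155, 0.0663]
orientation: [-3.141, -0.0, 1.541]
ft_force: [0.4, -0.5, 1.1]
gripper_width: 0.0785
finger_force: 0.0
t=74.0 tcp=[ 0.6243 -0.1155  0.0663] line=-1.7 shift now [-0.   -0.02  3.33] turn z -0.0 j7=30; shift after turn [-0.   -0.02  3.33]
[-3.14105885e+00 -1.99640256e-04  1.54058899e+00]
```

```bash
python3 -m jog '[[0,0,0,0,0,1.3,0.8],[0,0,0,0,0,1,0.8],[0,0,0,0,0,0.6,0.8],[0,0,0,0,0,0.4,0.8],[0,0,0,0,0,0,0.8],[0,0,0,0,0,0,-1],[0,0,0,0,0,0,-1],[0,0,0,0,0,0,-1]]' 40
python3 -m jog '[[0,0,0,0,0,0,-1],[0,0,0,0,0,0,-1],[0,0,0,0,0,0,-1],[0,0,0,0,0,0,-1],[0,0,0,0,0,0,-1],[0,0,0,0,0,0,-1],[0,0,0,0,0,0,-1],[0,0,0,0,0,0,-1]]'
python3 -m jog '[[0,0,0,0,0,-1,-1],[0,0,0,0,0,-2,-1],[0,0,0,0,0,-3,-1],[0,0,0,0,0,-3,-1],[0,0,0,0,0,-3,-1],[0,0,0,0,0,-3,-1],[0,0,0,0,0,0,-1],[0,0,0,0,0,0,-1]]'
python3 - <<'E'
from h import *
go(.4558,-.0005,.18,10); print(r.sense()["orientation"])
E
```

```text
time_s: 75.0
tcp_pos: [0.624, -0.1155, 0.033]
orientation: [-3.141, -0.0, 1.54]
ft_force: [0.4, 0.9, 0.3]
gripper_width: 0.0596
finger_force: 40.0
time_s: 76.0
tcp_pos: [0.624, -0.1155, 0.0329]
orientation: [-3.14, -0.0, 1.54]
ft_force: [-0.9, 1.1, 5.5]
gripper_width: 0.0592
finger_force: 40.0
time_s: 77.0
tcp_pos: [0.6236, -0.1152, 0.1822]
orientation: [-3.139, -0.001, 1.541]
ft_force: [0.6, -0.1, -3.8]
gripper_width: 0.0594
finger_force: 40.0
t=77.0 tcp=[ 0.6236 -0.1152  0.1822] line=-1.7 shift now [ 10.96 -17.12   0.27] turn z -11.7 j7=26; shift after turn [ 14.21 -14.53   0.27]
[-3.13937914e+00 -5.54170382e-04  1.54057059e+00]
```

```bash
python3 -m jog '[[0,0,-5.85,0,0,0,-1],[0,0,-5.85,0,0,0,-1],[0,0,0,2.85,-2.9,0,-1],[0,0,0,2.85,-2.9,0,-1],[0,0,0,2.85,-2.9,0,-1],[0,0,0,2.85,-2.9,0,-1],[0,0,0,2.85,-2.9,0,-1],[0,0,0,0,0,2,-1]]'
python3 -m jog '[[0,0,0,0,0,2,-1],[0,0,0,0,0,0,-1],[0,0,0,0,0,0,-1],[0,0,0,0,0,0,-1],[0,0,0,0,0,0,-1],[0,0,0,0,0,0,-1],[0,0,0,0,0,0,-1],[0,0,0,0,0,0,-1]]'
python3 - <<'E'
from h import *
go(.4558,-.0005,.0925,10); print(r.sense()["orientation"])
E
```

```text
time_s: 78.0
tcp_pos: [0.459, 0.0, 0.1631]
orientation: [-3.141, -0.015, 1.748]
ft_force: [0.4, -0.4, -3.0]
gripper_width: 0.0595
finger_force: 40.0
time_s: 79.0
tcp_pos: [0.4602, -0.0031, 0.1429]
orientation: [-3.137, -0.002, 1.745]
ft_force: [0.4, 0.1, -3.4]
gripper_width: 0.0595
finger_force: 40.0
t=79.0 tcp=[ 0.4602 -0.0031  0.1429] line=10.0 shift now [ 0.32 -0.36  5.04] turn z -0.0 j7=0; shift after turn [ 0.32 -0.36  5.04]
[-3.13652188e+00 -1.85495855e-03  1.74451319e+00]
```

```bash
python3 -m jog '[[-0.3,-0.1,0,0.3,-0.4,1,-1],[0,0,0,0,0,1,-1],[0,0,0,0,0,1,-1],[0,0,0,0,0,0,-1],[0,0,0,0,0,0,-1],[0,0,0,0,0,0,-1],[0,0,0,0,0,0,-1],[0,0,0,0,0,0,-1]]'
python3 - <<'E'
from h import *
go(.4558,-.0005,.092,10); print(r.sense()["orientation"])
E
```

```text
time_s: 80.0
tcp_pos: [0.4558, -0.0007, 0.113]
orientation: [3.141, -0.0, 1.745]
ft_force: [0.1, 1.0, -1.7]
gripper_width: 0.0592
finger_force: 40.0
t=80.0 tcp=[ 0.4558 -0.0007  0.113 ] line=10.0 shift now [0.02 0.   2.1 ] turn z -0.0 j7=4; shift after turn [0.02 0.   2.1 ]
[ 3.14114260e+00 -4.48169004e-04  1.74453619e+00]
```

```bash
python3 -m jog '[[0,0,0,0,0,0.8,-1],[0,0,0,0,0,0.6,-1],[0,0,0,0,0,0.5,-1],[0,0,0,0,0,0.2,-1],[0,0,0,0,0,0,-1],[0,0,0,0,0,0,-1],[0,0,0,0,0,0,-1],[0,0,0,0,0,0,-1]]'
python3 -m jog '[[0,0,0,0,0,0,0.7],[0,0,0,0,0,0,0.7],[0,0,0,0,0,0,0.7],[0,0,0,0,0,0,0.7],[0,0,0,0,0,-3,1],[0,0,0,0,0,-3,1],[0,0,0,0,0,-3,1],[0,0,0,0,0,-2,1]]'
python3 -m jog '[[0,0,0,0,0,0,1],[0,0,0,0,0,0,1],[0,0,0,0,0,0,1],[0,0,0,0,0,0,1],[0,0,0,0,0,0,1],[0,0,0,0,0,0,1],[0,0,0,0,0,0,1],[0,0,0,0,0,0,1]]'
python3 - <<'E'
from h import *
a=cv2.resize(r.snapshot("wrist"),(400,300)); s=r.snapshot("side")[190:315,260:427]; s=cv2.resize(s,(400,300),interpolation=2)
cv2.imwrite("pics/p13.png",np.hstack([a,s])[:,:,::-1]); print(r.sense()["finger_force"])
E
```

```text
time_s: 81.0
tcp_pos: [0.4557, -0.0007, 0.0919]
orientation: [3.141, -0.0, 1.745]
ft_force: [0.2, 0.6, -2.9]
gripper_width: 0.0593
finger_force: 40.0
time_s: 82.0
tcp_pos: [0.456, -0.0007, 0.2033]
orientation: [3.14, -0.001, 1.745]
ft_force: [-0.1, -1.4, 0.6]
gripper_width: 0.0871
finger_force: 0.0
time_s: 83.0
tcp_pos: [0.4557, -0.0008, 0.2019]
orientation: [3.141, -0.0, 1.745]
ft_force: [0.4, -0.1, 0.7]
gripper_width: 0.0867
finger_force: 0.0
0.0
```

View pics/p13.png

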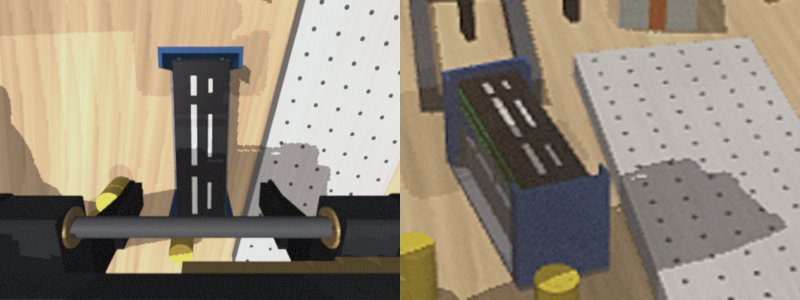

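The full stack lies flat and square between the blue ends, with the top plate at wrist crop (201,137), engraved face up. The gripper is clear.

```bash
python3 -c "
from bench import r
print(r.close_job())"
```

```text
the job is handed in; nothing more can be done
None
```

The job is handed in: all four red cylinders are in their own pockets, with separator, plate, separator, plate stacked squarely on top (engraved faces up), and I kept clear of the mug and carton; no verdict was returned.

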